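Tip the cartridge caddy out into the top tray

TASK

Swing the console's hold-down lever right up, lift the caddy out and, with its mouth low over the top tray of the three-tier stack, tip it just far enough that its flap swings open and both cartridges slide out into that tray; never stand it on end. Then set the empty caddy back upright in its bay as it was, and lower the lever fully over it again. Do not press the reset button or disturb anything else on the board.

Things in the scene. Friction and masses are not known exactly. Their poses are not given: they have to be found in the camera images.
- bay (a point): centre of the floor of the caddy's bay on the black console, 30 mm above the board. The console (fixed) is 190 x 260 x 30 mm (x, y, z); its centre lies 12 mm along +x from here. Axes: x from the console's front to its back, y to its left, z up. The bay is 124 x 80 mm inside a lip 8 mm high and 6 mm thick: the caddy has 7 mm play all round. The reset button is right of the bay.
- lever_pivot (a point): pivot of the steel hold-down lever, with the console's axes; 42 mm along x, 75 mm along y, 66 mm above the bay point. The hinge runs along x. The lever is two 10 mm round bars, arm and handle, in the console's y-z plane, rigidly joined here, 70 degrees apart. The post (16 x 10 mm) that carries it stands on its +y side, 7 to 17 mm off, its top 9 mm above the pivot at most.
- hold_lever (a joint): angle of the lever (rad): 0 = down, arm level 3 mm above the caddy's roof; grows as the arm rises and the handle swings towards the console's +y; 1.5 = stop, fully up, arm almost vertical beside the bay; above 1.3 it is clear of the caddy's way up. It stays where it is left (friction, about 0.12 N m: 2 N at the end of handle or arm).
- reset_button (a joint): travel of the reset button (m), 0 = out, 0.006 = fully in, 4 N. Not to be pressed.
- reset_button_top (a point): top of the round reset button, 26 mm across, on the console right of the caddy.
- caddy: the caddy, origin at the centre of its underside: a loose aluminium sheet box 110 mm (x) x 66 mm (y) x 52 mm high, about 0.3 kg plus two cartridges; its flap end is at -x, z up. It stands in the bay with its axes along the bay's, flap to the console's front.
- caddy_grip (a point): middle of the black grip block on the caddy's roof, where it is best grasped across y: block 55 mm (x) x 16 mm (y) x 45 mm high, standing on the roof, its top 21 mm above this point. The point lies 76 mm above the caddy's underside and 18 mm towards the flap from its centre. Axes as the caddy's.
- caddy_mouth (a point): middle of the lower edge of the caddy's mouth (flap end): 55 mm towards -x from the caddy's centre, 3 mm above its underside. Axes as the caddy's.
- caddy_inside (a point): middle of the space in the caddy where the two cartridges lie, 21 mm above its underside. Axes as the caddy's.
- flap (a joint): opening of the caddy's end flap (rad), hinged on the upper edge of the mouth, swinging freely outwards: 0 = shut, up to 1.9; 47 mm long. Its foot leans outward by 0.21 rad, so gravity holds it shut until the flap end is tipped down by more than that. The cartridges slide on the smooth floor from about 25 degrees of tilt.
- cart_a: centre of a blue cartridge, 90 x 54 x 18 mm (x, y, z), 60 g, lying lengthways in the caddy, the lower of the two.
- cart_b: centre of the other blue cartridge, the same, lying on top of the first.
- tray_top (a point): centre of the floor of the uppermost tray of the three-tier aluminium stack (fixed), 100 mm above the board. The tray is 194 mm (x) x 214 mm (y) inside, its rim 25 mm above its floor; outside 214 x 220 mm with the posts. Axes: x from its front to its back, y left, z up.
- owl_center (a point): centre of the ceramic owl, 72 mm across, 136 mm high, upright.
- tumbler_center (a point): centre of the clear glass tumbler, 68 mm across, 95 mm high, upright.
- controller_center (a point): centre of the red game controller, 55 x 152 x 30 mm.
- jar_center (a point): centre of a closed glass jar, 70 mm across, 100 mm high.
- case_center (a point): centre of a flat grey storage case, 130 x 190 x 30 mm.
- mug_center (a point): centre of a blue mug, 76 mm across, 85 mm high, with a handle at its +y.
- lever_handle_end (a point): centre of the 16 mm ball at the end of the lever's handle, 53 mm from the pivot: with the lever down, 50 mm above the pivot and 18 mm towards the console's -y.
- lever_arm_end (a point): end of the lever's hold-down arm, 85 mm from the pivot: with the lever down it lies level along the console's -y, across the caddy's roof behind the grip block. A rubber foot (16 x 24 mm, 73 mm from the pivot) under it reaches 11 mm below the bar's centre line.
Things that resemble listed ones, but are neither listed nor needed, are in the scene too. What is shaped like the caddy but yellow is not meant.

How it is judged:
On the way, in this order (a step that is already met when the one before it is completed fails the run):
1. the hold-down lever is swung up (value of joint hold_lever above 1.2 rad), for 0.1 s.
2. the caddy is tipped over the top tray and its flap swings open (angle between caddy's own z axis and vertical above 0.3 rad and value of joint flap above 0.3 rad and x of caddy_mouth in the frame of tray_top between -0.095 and 0.095 m and y of caddy_mouth in the frame of tray_top between -0.105 and 0.105 m).
3. both cartridges are out of the caddy and in the top tray (x of cart_a in the frame of tray_top between -0.095 and 0.095 m and y of cart_a in the frame of tray_top between -0.105 and 0.105 m and z of cart_a in the frame of tray_top between 0 and 0.045 m and x of cart_b in the frame of tray_top between -0.095 and 0.095 m and y of cart_b in the frame of tray_top between -0.105 and 0.105 m and z of cart_b in the frame of tray_top between 0 and 0.045 m and distance between each of cart_a, cart_b and caddy_inside above 0.1 m), for 0.1 s.
4. the empty caddy stands in its bay again (horizontal distance between caddy and bay below 0.014 m and z of caddy in the frame of bay below 0.004 m and angle between caddy's own z axis and vertical below 0.06 rad and angle between the x axis of caddy and the x axis of bay, either way round below 0.2 rad and x of caddy_mouth in the frame of bay below 0 m), for 0.1 s.
At the end, for the whole second after the job is handed in: Both cartridges rest in the uppermost tray (centres under 45 mm above its floor); the caddy stands flat in its bay (within 14 mm of centre and 4 mm of its floor, yaw within 0.2 rad, flap to the front, shut to 0.15 rad); the lever is down (below 0.15 rad); all released and still (all of step 4 and value of joint each of hold_lever, flap below 0.15 rad and velocity of joint hold_lever below 0.05 rad/s and linear speed of each of caddy, cart_a, cart_b below 0.02 m/s and x of cart_a in the frame of tray_top between -0.095 and 0.095 m and y of cart_a in the frame of tray_top between -0.105 and 0.105 m and z of cart_a in the frame of tray_top between 0 and 0.045 m and x of cart_b in the frame of tray_top between -0.095 and 0.095 m and y of cart_b in the frame of tray_top between -0.105 and 0.105 m and z of cart_b in the frame of tray_top between 0 and 0.045 m); the robot touches nothing.
It fails at once if a bystander (owl, tumbler, controller, jar, flat case or mug) is shoved more than 25 mm, or knocked over (distance of any of owl_center, tumbler_center, controller_center, jar_center, case_center, mug_center from where it was at the start of the episode above 0.025 m).
It fails at once if the reset button is pressed (value of joint reset_button above 0.003 m).
It fails at once if the caddy is stood on end or turned over (tilted more than 70 degrees) (angle between caddy's own z axis and vertical above 1.22 rad).
It fails at once if cartridges are let out with the caddy's mouth more than 100 mm above the tray floor (z of caddy_mouth in the frame of tray_top above 0.1 m and value of joint flap above 0.6 rad and distance between any of cart_a, cart_b and caddy_inside below 0.09 m and angle between caddy's own z axis and vertical above 0.5 rad).
It also fails if it takes over 69 s, if anything falls off the work surface, if the arm or the gripper's body presses on something with over 40 N, if the wrist force passes 120 N, or if a joint passes its speed limit or range.

ROBOT

A 6-joint arm with a two-finger parallel gripper is mounted at the origin on the work surface. World frame = base frame: x ahead of the robot, y to its left, z up, the work surface at z = 0. Lengths are in m, angles in rad, forces in N, time in s.
With the tool pointing down it reaches from about 0.325 to 0.775 m from the base axis. Payload 5.5 kg.
Tool frame: the origin (TCP) lies between the finger pads; the fingertips stand 17 mm ahead of it and the grasp point (between the pads) lies 2 mm behind it; z points along the fingers, y is the direction in which the jaws open and shut (so a half turn about z gives the same grasp; the last joint's range is limited). The gripper opens to 85 mm and grips with 20 to 120 N. Pads are 22 mm wide; open, the fingers measure 114 mm over their backs; the gripper's body (76 mm by 85 mm) begins 54 mm behind the grasp point. The pads swing forward as they close: fully open they stand 13 mm farther back than shut.
Start: joints at [-1.39, 0.091, 1.231, -0, 1.82, -0.057], TCP at [0.141, -0.583, 0.214] pointing down, gripper open.
Joint ranges: [-2.87, 2.87], [-0.86, 2.18], [0.17, 2.46], [-1.51, 4.65], [0.06, 2.69], [-2.65, 2.65]. Speed limits (rad/s): [2.57, 2.57, 3.01, 3.14, 3.14, 3.14].

INTERFACE

Orientations are given as a unit quaternion [w, x, y, z].
In Python, from rig import robot gives the robot as it stands.
- The arm moves only by the tool jog_arm, never from a script. Its argument "series" is a list of rows, each a list of 3 entries, a list of its own where there are three numbers: the shift along the tool's x, y, z in mm, then the turn, a rotation vector about the tool's x, y, z in degrees, then the closure in counts, from 0 (fully open) to 255 (shut). In form: [[[tx, ty, tz], [wx, wy, wz], claw], ...]. A call has 1 to 20 rows; each row shifts and turns the commanded pose from where the row before left it, along the tool's axes as they then stand; what a row does not reach is not made up. A row lasts 1/10 s, in which the tool goes at most 50 mm and 8.59 degrees, less where a joint would pass 70% of its speed; a pose out of reach is approached as far as the arm can. A call is refused whole if a number of a shift passes 50 or a number of a turn 8.59, either way. A call with a gripper value outside its range is refused whole. The fingers move at their own pace and stop on an object; "newtons" is the grip in N (left out, the last holds). Time passes only in rows, so rows that do not move let the fingers close. It gives the time, the measured TCP pose, the force and the opening at its end, in the units of the state.
- robot.get_obs(): the state, without advancing time (a new reading comes with each control period).
- robot.read_camera(name): name is "side" or "top" or "wrist"; returns the picture (400x640x3 uint8, blue, green, red); there is no depth.
- robot.camera_info(name): a dict with "fx", "fy", "cx", "cy" (pixels), "view" (4x4, takes a point from world to camera coordinates); the wrist camera has in their place "mount" (4x4, takes a point from camera to tool coordinates, whose origin is the TCP and whose axes are the flange's). Camera axes: x right, y up, looking along -z (the intrinsics and any distortion apply to the point x, -y, -z); pixel columns grow to the right and rows downward; lengths in m; the calibration is good to about 2 mm. A picture is of the moment at which its call begins: read the wrist's pose just before it. camera_info takes no time and is no camera call.
- robot.hand_in(): hands the job in, once; it reports no verdict.
The state is a dict: "t": time; "q": joint angles; "dq": joint speeds; "effort": joint torques, N m; "ee_pos": TCP position; "ee_rot": TCP orientation; "contact_force": force on the tool from outside, world axes, zero at the start; "wrist_torque": the same for the moment, N m; "opening": opening from 0.0 (shut) to 1.0 (fully open).
Only numpy, scipy, OpenCV 4.12 (cv2) and the standard library are available. Lean on these libraries where they do the work, as an engineer would, in place of code of your own. Each camera call takes 0.05 s, during which the arm holds its last target.

## Working session

There is one attempt and no reset: what is moved stays moved. The work goes in short steps, Python scripts to look and compute and a tool call to move; the robot and the scene stay as the last step left them, time stands still between calls to the robot, and variables do not carry over. Pictures are saved under pics/ and viewed, and the job is handed in when it is done.

Besides the shell and the picture viewer there is one more tool, called after "Emit:" as name(argument=value, ...), one argument or row to a line, values as JSON. jog_arm: Moves the arm, as the interface text tells. Its arguments: {"type":"object","properties":{"series":{"type":"array"},"newtons":{"type":"number"}},"required":["series"]}

```bash
ls; mkdir -p pics
python3 - <<'E'
from rig import robot
import cv2
print(robot.get_obs())
for n in ("side","top","wrist"):
    im=robot.read_camera(n); cv2.imwrite(f"pics/{n}0.png",im); print(n,robot.camera_info(n))
E
```

```text
pics
{'t': 0.0, 'q': array([-1.38971230e+00,  9.18347667e-02,  1.23192745e+00, -1.21634890e-05,
        1.81977753e+00, -5.66909970e-02]), 'dq': array([-0.00025985, -0.00134983,  0.00080235, -0.00099955, -0.00090937,
       -0.00108035]), 'effort': array([ 2.03866133e-03, -4.58729625e+01, -4.18023884e+01, -3.27038219e-05,
        1.15535961e-02, -1.14330049e-06]), 'ee_pos': array([ 0.14126575, -0.58280114,  0.21324184]), 'ee_rot': array([-9.71300848e-04,  9.92940907e-01,  1.18606105e-01, -6.63966309e-05]), 'contact_force': array([-0.18756452, -0.4020732 , -0.37061709]), 'wrist_torque': array([0.00274699, 0.00999812, 0.05558507]), 'opening': 1.005799357656192}
side {'fx': 382.2015658156283, 'fy': 382.2015658156283, 'cx': 322.661648002433, 'cy': 198.5481820946346, 'view': array([[ 0.97321512, -0.22911722, -0.01891105, -0.56802368],
       [ 0.13733505,  0.5134387 ,  0.84706539, -0.21562071],
       [-0.1843676 , -0.826974  ,  0.53115213, -1.03971537],
       [ 0.        ,  0.        ,  0.        ,  1.        ]])}
top {'fx': 483.93621437864124, 'fy': 483.93621437864124, 'cx': 325.7281529207819, 'cy': 206.07395097810465, 'view': array([[-7.86735881e-03, -9.99965893e-01, -2.51341078e-03,
         2.68473168e-02],
       [ 9.89161773e-01, -8.15084310e-03,  1.46603377e-01,
        -5.88745489e-01],
       [-1.46618863e-01, -1.33278849e-03,  9.89192162e-01,
        -1.43178472e+00],
       [ 0.00000000e+00,  0.00000000e+00,  0.00000000e+00,
         1.00000000e+00]])}
wrist {'fx': 293.7313887922748, 'fy': 293.7313887922748, 'cx': 322.8450220687526, 'cy': 200.79648128528038, 'mount': array([[-5.91348521e-04,  9.46768626e-01,  3.21914303e-01,
         8.30983716e-02],
       [ 9.99999591e-01,  7.79966784e-04, -4.56953294e-04,
        -1.23592770e-03],
       [-6.83711506e-04,  3.21913901e-01, -9.46768701e-01,
        -1.59850167e-01],
       [ 0.00000000e+00,  0.00000000e+00,  0.00000000e+00,
         1.00000000e+00]])}
```

View pics/top0.png

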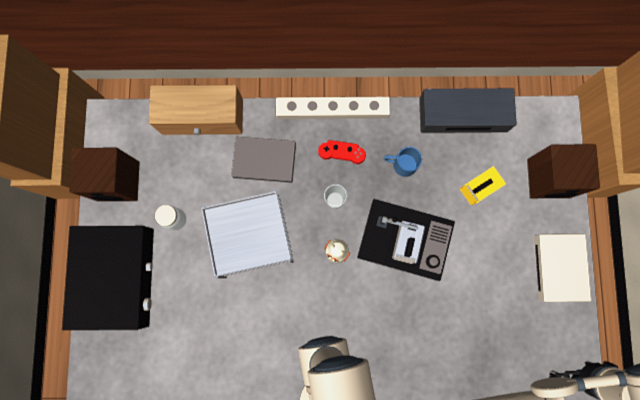

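View pics/side0.png

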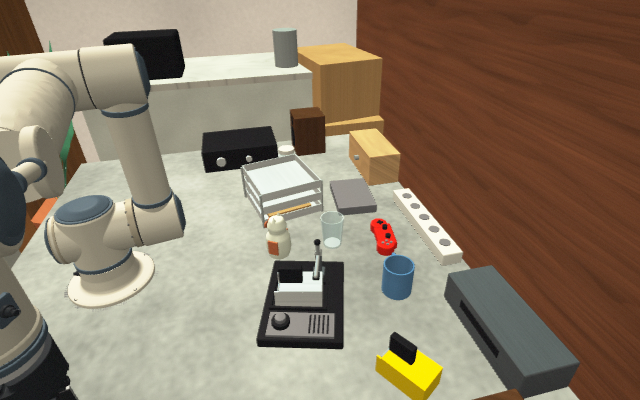

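View pics/wrist0.png

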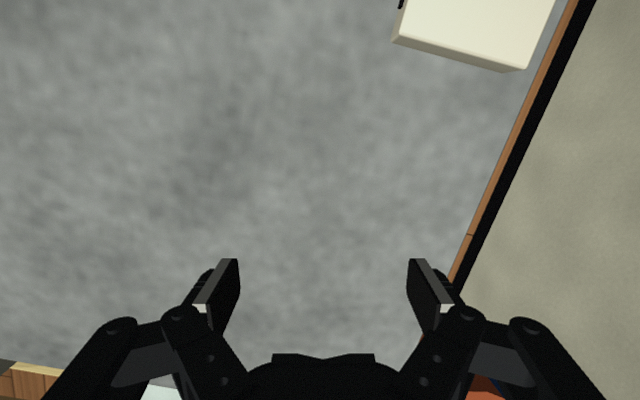

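```bash
cat > h.py <<'E'
import numpy as np, cv2
from rig import robot
from scipy.spatial.transform import Rotation as R
def ray(n,uv,obs=None):
    c=robot.camera_info(n)
    d=np.array([(uv[0]-c['cx'])/c['fx'],-(uv[1]-c['cy'])/c['fy'],-1.])
    if n=='wrist':
        T=np.eye(4);w,x,y,z=obs['ee_rot'];T[:3,:3]=R.from_quat([x,y,z,w]).as_matrix();T[:3,3]=obs['ee_pos']
        M=T@c['mount']
    else: M=np.linalg.inv(c['view'])
    return M[:3,3],M[:3,:3]@d
def onz(n,uv,z,obs=None):
    o,d=ray(n,uv,obs); return o+d*(z-o[2])/d[2]
def proj(n,P,obs=None):
    c=robot.camera_info(n)
    if n=='wrist':
        T=np.eye(4);w,x,y,z=obs['ee_rot'];T[:3,:3]=R.from_quat([x,y,z,w]).as_matrix();T[:3,3]=obs['ee_pos']
        V=np.linalg.inv(T@c['mount'])
    else: V=c['view']
    p=V[:3,:3]@np.asarray(P)+V[:3,3]
    return np.array([c['cx']-c['fx']*p[0]/p[2],c['cy']+c['fy']*p[1]/p[2]])
E
python3 - <<'E'
from h import *
im=cv2.imread('pics/top0.png')
cv2.imwrite('pics/c1.png',cv2.resize(im[180:300,340:480],None,fx=5,fy=5,interpolation=cv2.INTER_CUBIC))
cv2.imwrite('pics/c2.png',cv2.resize(im[180:290,190:310],None,fx=5,fy=5,interpolation=cv2.INTER_CUBIC))
s=cv2.imread('pics/side0.png')
cv2.imwrite('pics/c3.png',cv2.resize(s[230:355,245:355],None,fx=4.7,fy=4.7,interpolation=cv2.INTER_CUBIC))
cv2.imwrite('pics/c4.png',cv2.resize(s[140:240,230:350],None,fx=5,fy=5,interpolation=cv2.INTER_CUBIC))
# console
g=im.max(2); m=(g<60).astype(np.uint8); m[:, :350]=0;m[:,462:]=0;m[:195]=0;m[290:]=0
m=cv2.morphologyEx(m,cv2.MORPH_CLOSE,np.ones((5,5)))
cs,_=cv2.findContours(m,0,2); c=max(cs,key=cv2.contourArea); hull=cv2.convexHull(c)
P=np.array([onz('top',p[0],0.03)[:2] for p in hull])
r=cv2.minAreaRect((P*1000).astype(np.float32)); print('console',r); print(cv2.boxPoints(r))
for n,i in (('tray',im),):
    h=cv2.cvtColor(i,cv2.COLOR_BGR2HSV)
    m=((i.min(2)>165)).astype(np.uint8); m[:,:195]=0;m[:,300:]=0;m[:185]=0;m[285:]=0
    cs,_=cv2.findContours(m,0,2); c=max(cs,key=cv2.contourArea);print(cv2.contourArea(c))
    for z in (.1,.125):
        P=np.array([onz('top',p[0],z)[:2] for p in c]); r=cv2.minAreaRect((P*1000).astype(np.float32)); print(z,r); print([proj('top',[*(q/1000),z]).round(1).tolist() for q in cv2.boxPoints(r)])
E
```

```text
console ((487.52642822265625, -221.33303833007812), (257.52801513671875, 187.46868896484375), 73.79073333740234)
[[ 361.57416 -318.81287]
 [ 541.59064 -371.1441 ]
 [ 613.4787  -123.85321]
 [ 433.46222  -71.52197]]
5763.5
0.1 ((491.2161865234375, 266.5940856933594), (268.0549621582031, 271.4736328125), 1.8186602592468262)
[[195.0, 285.8], [289.8, 282.0], [287.2, 190.0], [195.0, 193.6]]
0.125 ((489.1029357910156, 262.2015380859375), (263.2774353027344, 266.6352233886719), 1.8186497688293457)
[[195.0, 285.8], [289.8, 282.0], [287.2, 190.0], [195.0, 193.6]]
```

View pics/c1.png

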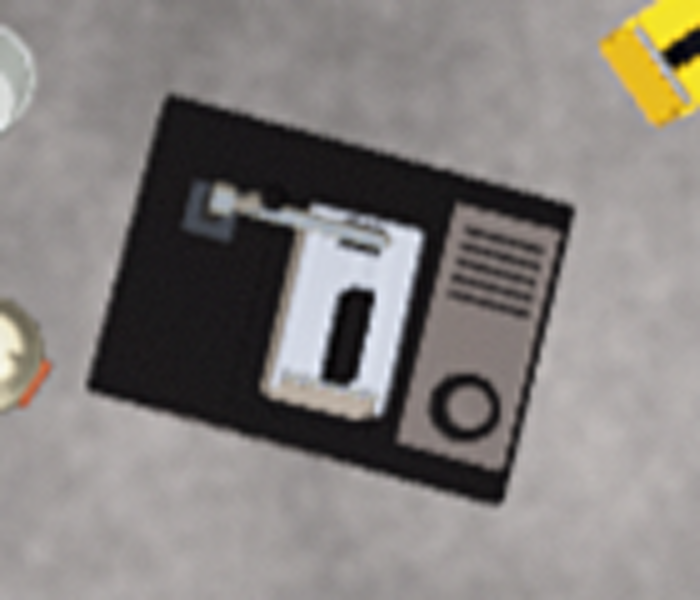

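View pics/c2.png

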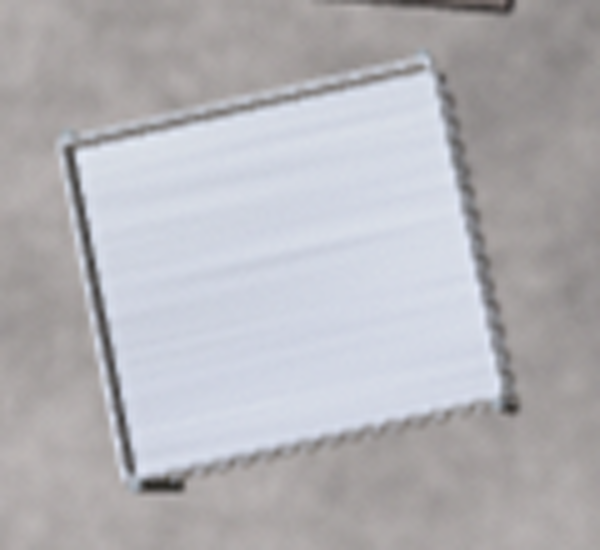

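View pics/c3.png

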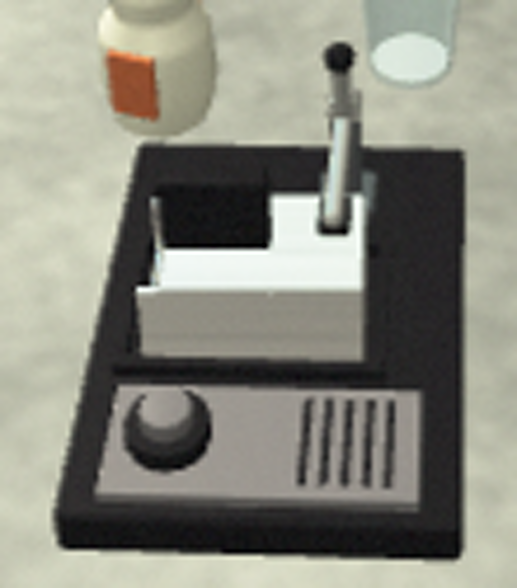

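View pics/c4.png

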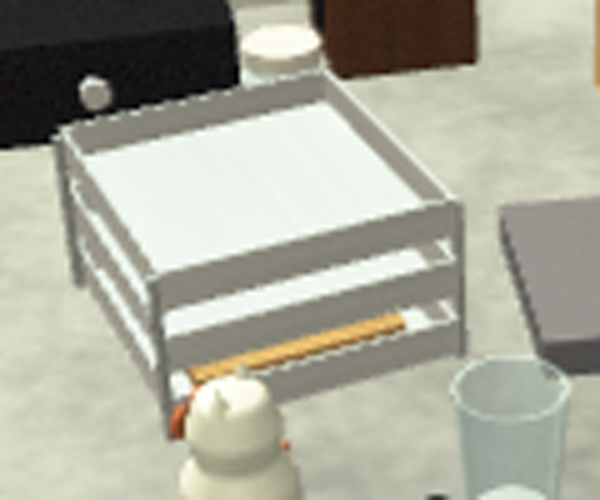

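```bash
cat >> h.py <<'E'
YAW=np.deg2rad(-16.2)
C=np.array([.4875,-.2213]); X=np.array([np.cos(YAW),np.sin(YAW)]); Y=np.array([-X[1],X[0]])
BAY=C-.012*X
def bw(x,y,z): # bay frame (m) -> world
    return np.array([*(BAY+x*X+y*Y),.03+z])
E
python3 - <<'E'
from h import *
print('bay',BAY)
P=dict(pivot=(.042,.075,.066),ball=(.042,.057,.116),armend=(.042,-.010,.066),gt=(-.018,0,.097),btn=(-.05,-.08,.0))
for x in(-.055,.055):
  for y in(-.033,.033): P[f'roof{x}{y}']=(x,y,.052)
for x in(-.0455,.0095):
  for y in(-.008,.008): P[f'g{x}{y}']=(x,y,.097)
t=cv2.imread('pics/c1.png'); s=cv2.imread('pics/c3.png')
for k,v in P.items():
    a=proj('top',bw(*v)); b=proj('side',bw(*v)); print(k,a.round(1),b.round(1))
    cv2.circle(t,tuple(int(i) for i in (a-[340,180])*5+2),3,(0,0,255),-1)
    cv2.circle(s,tuple(int(i) for i in (b-[245,230])*4.7+2),3,(0,0,255),-1)
cv2.imwrite('pics/o1.png',np.hstack([cv2.resize(t,(400,343)),cv2.resize(s,(380,432))[:343]]))
Q=[np.array(q)/5+[190,180] for q in ((66,138),(428,58),(510,402),(131,485))]
W=np.array([onz('top',q,.125) for q in Q]); print(W, W.mean(0))
print(np.linalg.norm(W-np.roll(W,-1,0),axis=1), np.rad2deg(np.arctan2(*(W[0]-W[3])[1::-1])), np.rad2deg(np.arctan2(*(W[1]-W[2])[1::-1])))
S=[np.array(q)/5+[230,140] for q in ((62,132),(322,70),(461,203),(155,275))]
W=np.array([onz('side',q,.125) for q in S]); print(W, W.mean(0))
E
```

```text
bay [ 0.47597648 -0.21795211]
pivot [387.3 220.4] [318.3 255. ]
ball [395.6 220.1] [317.3 243.9]
armend [415.5 228.3] [316.1 279.1]
gt [408.8 246.5] [290.  265.5]
btn [426.5 266. ] [274.4 321.5]
roof-0.055-0.033 [414.1 262.8] [273.5 289.7]
roof-0.0550.033 [392.2 256.6] [277.8 269.9]
roof0.055-0.033 [423.3 226.6] [321.3 290.9]
roof0.0550.033 [401.6 220.6] [322.7 270.9]
g-0.0455-0.008 [409.2 256.6] [277.6 267.7]
g-0.04550.008 [403.7 255.1] [278.7 263. ]
g0.0095-0.008 [414.  237.9] [301.6 268.2]
g0.00950.008 [408.5 236.4] [302.2 263.4]
[[0.57531704 0.37471117 0.125     ]
 [0.62035335 0.16660505 0.125     ]
 [0.4221474  0.11871192 0.125     ]
 [0.37732344 0.33226452 0.125     ]] [0.49878531 0.24807317 0.125     ]
[0.21292353 0.20391015 0.2182061  0.20249242] 12.100138438839403 13.584175307743164
[[0.37962189 0.32747272 0.125     ]
 [0.56923173 0.37703376 0.125     ]
 [0.62197895 0.15889082 0.125     ]
 [0.42370564 0.12122113 0.125     ]] [0.49863455 0.24615461 0.125     ]
```

View pics/o1.png

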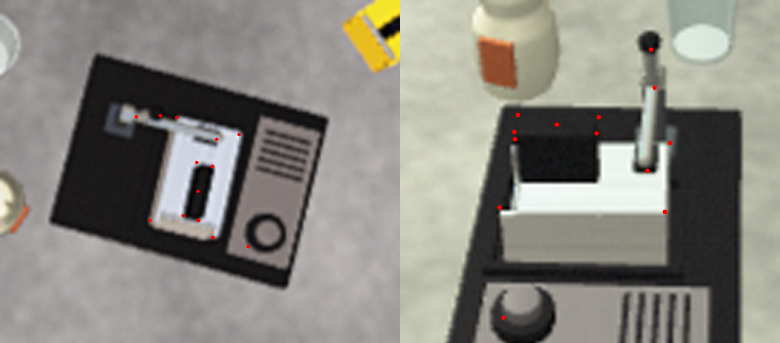

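```bash
cat >> h.py <<'E'
TC=np.array([.4987,.2471]); TY=np.deg2rad(12.8)
def Rt(yaw,tilt=0):
    # tool pointing down, tool x along yaw, tilt about tool y (+ = mouth down)
    r=R.from_euler('z',yaw)*R.from_euler('x',np.pi)
    return r*R.from_euler('y',tilt)
def delta(P,rt):
    o=robot.get_obs(); w,x,y,z=o['ee_rot']; r=R.from_quat([x,y,z,w])
    d=r.inv().apply(np.asarray(P)-o['ee_pos'])*1000; rv=(r.inv()*rt).as_rotvec(degrees=True)
    print('t',round(o['t'],2),'pos',o['ee_pos'].round(4),'tool shift mm',d.round(1),'turn deg',rv.round(2)); return d,rv
def snap(n,f):
    o=robot.get_obs(); im=robot.read_camera(n); cv2.imwrite('pics/'+f,im); return o,im
E
python3 - <<'E'
from h import *
delta(bw(0,0,.27),Rt(YAW))
E
```

```text
t 0.15 pos [ 0.1413 -0.5829  0.2135] tool shift mm [ 411.2 -275.9  -86. ] turn deg [-9.000e-02  2.000e-02  2.983e+01]
```

Emit:
jog_arm(
  series=[
    [[34, -23, -7], [0, 0, 0], 0],
    [[34, -23, -7], [0, 0, 0], 0],
    [[34, -23, -7], [0, 0, 0], 0],
    [[34, -23, -7], [0, 0, 0], 0],
    [[34, -23, -7], [0, 0, 0], 0],
    [[34, -23, -7], [0, 0, 0], 0],
    [[34, -23, -7], [0, 0, 0], 0],
    [[34, -23, -7], [0, 0, 0], 0],
    [[34, -23, -7], [0, 0, 0], 0],
    [[34, -23, -7], [0, 0, 0], 0],
    [[34, -23, -7], [0, 0, 0], 0],
    [[37, -23, -9], [0, 0, 0], 0],
    [[0, 0, 0], [0, 0, 7.5], 0],
    [[0, 0, 0], [0, 0, 7.5], 0],
    [[0, 0, 0], [0, 0, 7.5], 0],
    [[0, 0, 0], [0, 0, 7.4], 0],
    [[0, 0, 0], [0, 0, 0], 0],
  ],
)

```text
t: 1.85
ee_pos: [0.4757, -0.218, 0.3]
ee_rot: [-0.0, 0.99, -0.142, -0.0]
contact_force: [0.0, 0.3, -0.5]
opening: 0.998
```

Run:
```python
from h import *
delta(bw(0,0,.27),Rt(YAW))
o,im=snap('wrist','w1.png')
import pickle; pickle.dump(o,open('o1.pkl','wb'))
```

```text
t 1.85 pos [ 0.4757 -0.218   0.3   ] tool shift mm [ 0.2 -0.1  0. ] turn deg [-0.01  0.04 -0.13]
```

View pics/w1.png

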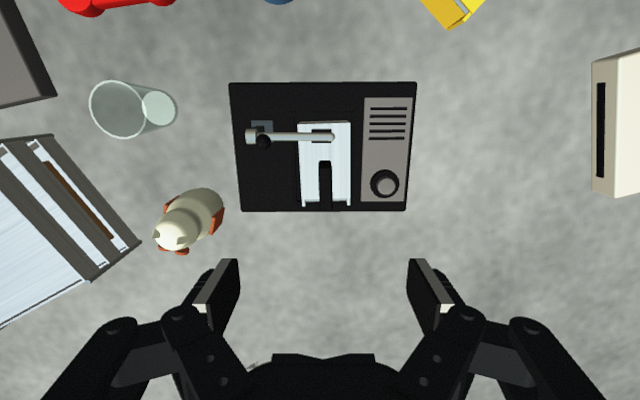

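Run:
```python
from h import *
import pickle; o=pickle.load(open('o1.pkl','rb'))
im=cv2.imread('pics/w1.png'); cv2.imwrite('pics/c5.png',cv2.resize(im[75:220,220:425],None,fx=3.9,fy=3.9,interpolation=cv2.INTER_CUBIC))
def tb(uv,z):
    p=onz('wrist',uv,.03+z,o)[:2]-BAY; return (np.array([p@X,p@Y])*1000).round(1)
for c in ((229,82),(417,82),(407.5,211),(241,211)): print('con',tb(c,0))
```

```text
con [106.9 128.1]
con [ 106.2 -127.3]
con [ -81.2 -131.3]
con [-80.4 129.2]
```

View pics/c5.png

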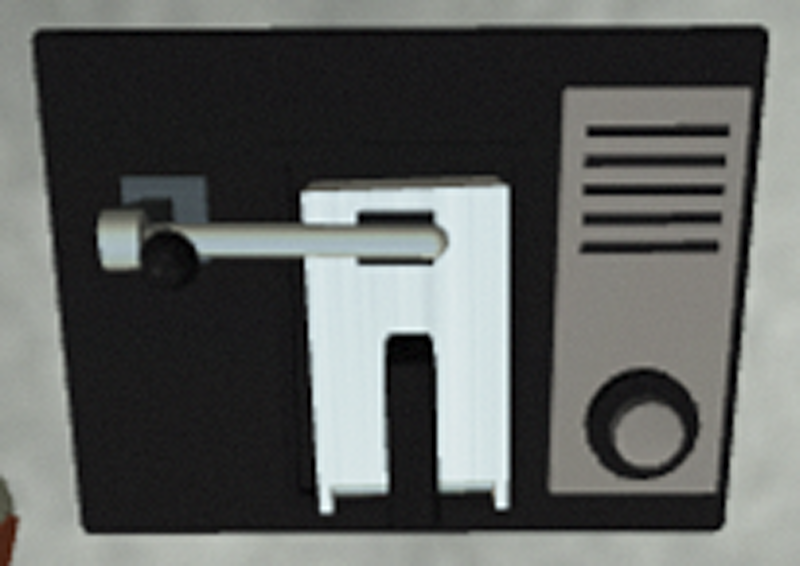

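Run:
```python
from h import *
import pickle; o=pickle.load(open('o1.pkl','rb'))
def tb(uv,z):
    uv=np.array(uv)/3.9+[220,75]
    p=onz('wrist',uv,.03+z,o)[:2]-BAY; return (np.array([p@X,p@Y])*1000).round(1)
for n,c,z in (('roofBL',(302,190),.052),('roofBR',(510,185),.052),('roofFL',(318,512),.052),('roofFR',(508,510),.052),('gBL',(387,340),.097),('gBR',(434,340),.097),('gFL',(386,525),.097),('gFR',(438,525),.097),('ball',(172,260),.116),('arm',(447,242),.066),('btn',(643,424),.0)): print(n,tb(c,z))
```

```text
roofBL [55.4 32.5]
roofBR [ 56.8 -34. ]
roofFL [-54.1  30.2]
roofFR [-53.5 -36.4]
gBL [15.8  5.1]
gBR [15.8 -8.7]
gFL [-42.2   5.8]
gFR [-42.2 -10.3]
ball [41.7 62.9]
arm [ 40.5 -13.5]
btn [-36.9 -93. ]
```

Run:
```python
from h import *
delta(bw(.042,.021,.113),Rt(YAW))
```

```text
t 1.9 pos [ 0.4757 -0.218   0.3001] tool shift mm [ 42.3 -21.1 157.1] turn deg [-0.01  0.03  0.08]
```

Emit:
jog_arm(
  series=[
    [[21, -10.5, 30], [0, 0, 0], 255],
    [[21, -10.5, 30], [0, 0, 0], 255],
    [[0, 0, 30], [0, 0, 0], 255],
    [[0, 0, 0], [0, 0, 0], 255],
    [[0, 0, 0], [0, 0, 0], 255],
  ],
  newtons=30,
)

```text
t: 2.4
ee_pos: [0.5216, -0.2096, 0.2105]
ee_rot: [-0.0, 0.99, -0.141, -0.001]
contact_force: [-0.5, -0.3, 0.3]
opening: 0.145
```

Emit:
jog_arm(
  series=[
    [[0, 0, 22], [0, 0, 0], 255],
    [[0, 0, 22], [0, 0, 0], 255],
    [[0, 0, 23], [0, 0, 0], 255],
    [[0, 0, 0], [0, 0, 0], 255],
  ],
)

```text
t: 2.8
ee_pos: [0.5212, -0.2097, 0.1427]
ee_rot: [-0.0, 0.99, -0.141, -0.001]
contact_force: [-0.6, -0.5, 0.2]
opening: -0.003
```

Run:
```python
from h import *
delta(bw(.042,.021,.113),Rt(YAW))
o,im=snap('wrist','w2.png')
```

```text
t 2.8 pos [ 0.5212 -0.2097  0.1427] tool shift mm [ 0.9 -0.5 -0.3] turn deg [-0.02  0.1  -0.04]
```

View pics/w2.png

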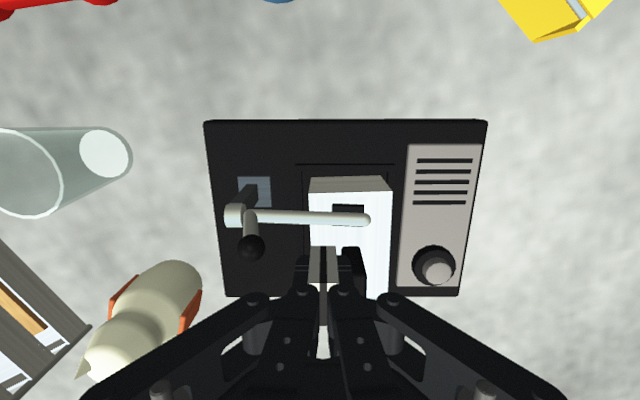

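Emit:
jog_arm(
  series=[
    [[0, -10, 0], [0, 0, 0], 255],
    [[0, -10, 0], [0, 0, 0], 255],
    [[0, -10, 0], [0, 0, 0], 255],
    [[0, -10, 0], [0, 0, 0], 255],
    [[0, -10, 0], [0, 0, 0], 255],
    [[0, -10, 0], [0, 0, 0], 255],
    [[0, 0, 0], [0, 0, 0], 255],
  ],
)

```text
t: 3.55
ee_pos: [0.5391, -0.1506, 0.1433]
ee_rot: [-0.0, 0.99, -0.141, -0.0]
contact_force: [0.0, 0.2, 0.1]
opening: 0.003
```

Run:
```python
from h import *
delta(bw(.042,.079,.113),Rt(YAW))
print(robot.get_obs()['contact_force'])
o,im=snap('wrist','w3.png')
```

```text
t 3.55 pos [ 0.5391 -0.1506  0.1433] tool shift mm [0.1 3.3 0.3] turn deg [-0.02  0.01  0.03]
[0.00059384 0.21596901 0.13004102]
```

View pics/w3.png

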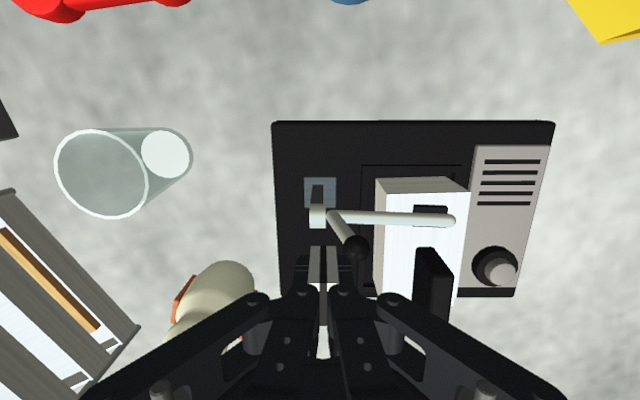

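Run:
```python
from h import *
import pickle
o1=pickle.load(open('o1.pkl','rb')); o3=robot.get_obs()
o2=dict(o3); o2['ee_pos']=np.array([0.5212,-0.2097,0.1427])
print('pred ball',bw(.042,.057,.116),proj('wrist',bw(.042,.057,.116),o3),proj('wrist',bw(.042,.057,.116),o2),proj('wrist',bw(.042,.057,.116),o1))
print('tcp',proj('wrist',o3['ee_pos'],o3),'tip',proj('wrist',o3['ee_pos']-[0,0,.017],o3))
A=[];b=[]
for o,uv in((o1,(172/3.9+220,260/3.9+75)),(o2,(252,246)),(o3,(355,247))):
    p,d=ray('wrist',uv,o); d=d/np.linalg.norm(d); M=np.eye(3)-np.outer(d,d); A.append(M);b.append(M@p)
P=np.linalg.lstsq(np.vstack(A),np.hstack(b),rcond=None)[0]; q=P[:2]-BAY
print('ball',P,'bay',q@X,q@Y,P[2]-.03)
```

```text
pred ball [ 0.5322113  -0.17493299  0.146     ] [365.72264643 246.76185546] [263.31597581 246.15080738] [269.67425596 141.34271385]
tcp [324.6607652 244.8435894] tip [324.49405388 232.90489364]
ball [ 0.53373137 -0.16872331  0.14559542] bay 0.041727267826804 0.06338720137096639 0.11559542151822871
```

Run:
```python
from h import *
o=robot.get_obs(); w,x,y,z=o['ee_rot']; r=R.from_quat([x,y,z,w])
for dx in (-11,0,11):
  print(dx,[(dz,proj('wrist',o['ee_pos']+r.apply([dx/1e3,0,dz/1e3]),o).round(0).tolist()) for dz in (-60,-40,-20,-10,0,10,17)])
im=cv2.imread('pics/w3.png'); cv2.imwrite('pics/c6.png',cv2.resize(im[190:330,250:420],None,fx=4,fy=4,interpolation=cv2.INTER_CUBIC))
s,im=snap('side','s3.png'); cv2.imwrite('pics/c7.png',cv2.resize(im[170:330,230:380],None,fx=3.7,fy=3.7,interpolation=cv2.INTER_CUBIC))
```

```text
-11 [(-60, [326.0, 334.0]), (-40, [325.0, 303.0]), (-20, [325.0, 279.0]), (-10, [325.0, 270.0]), (0, [325.0, 261.0]), (10, [325.0, 253.0]), (17, [324.0, 248.0])]
0 [(-60, [326.0, 312.0]), (-40, [325.0, 284.0]), (-20, [325.0, 262.0]), (-10, [325.0, 253.0]), (0, [325.0, 245.0]), (10, [325.0, 238.0]), (17, [324.0, 233.0])]
11 [(-60, [326.0, 290.0]), (-40, [325.0, 263.0]), (-20, [325.0, 244.0]), (-10, [325.0, 235.0]), (0, [325.0, 228.0]), (10, [325.0, 222.0]), (17, [325.0, 217.0])]
```

View pics/c6.png

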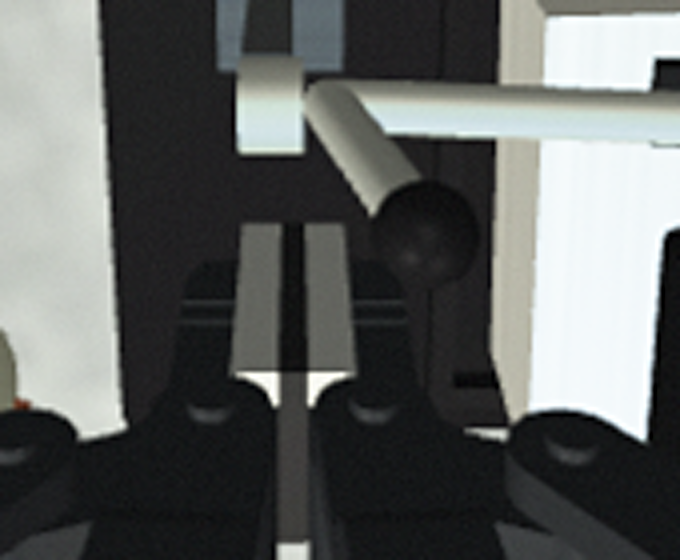

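View pics/c7.png

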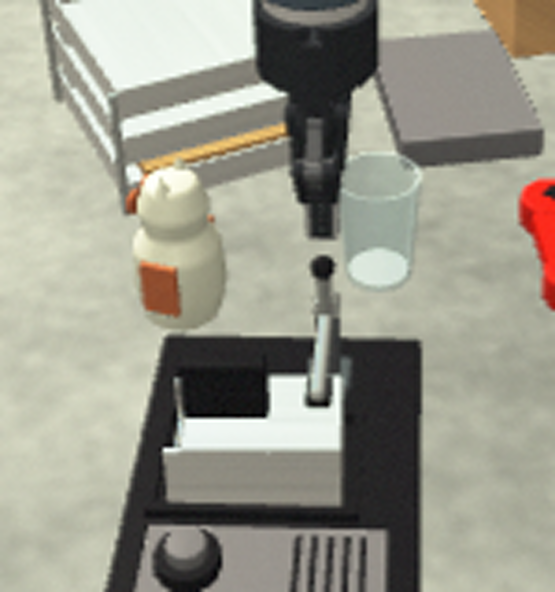

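Run:
```python
from h import *
o=robot.get_obs(); print(o['ee_pos'])
print('tip',proj('side',o['ee_pos']-[0,0,.017]),'tcp',proj('side',o['ee_pos']), 'ball',proj('side',bw(.042,.063,.1156)))
print('tip seen',np.array([320,238])/3.7+[230,170],'ball seen',np.array([321,267])/3.7+[230,170])
for z in (.1,.12,.14,.16): 
  p=onz('side',np.array([320,238])/3.7+[230,170],z)[:2]-BAY; print(z,p@X,p@Y)
```

```text
[ 0.53878774 -0.15185155  0.14328326]
tip [318.11283729 244.03067534] tcp [317.9379358  238.59731538] ball [317.50209473 242.46864837]
tip seen [316.48648649 234.32432432] ball seen [316.75675676 242.16216216]
0.1 0.03231817696463611 0.15443719302163983
0.12 0.03457144997699249 0.1283773225381931
0.14 0.03682472298934898 0.10231745205474635
0.16 0.03907799600170537 0.07625758157129958
```

Emit:
jog_arm(
  series=[
    [[0, 20, -4], [0, 0, 0], 255],
    [[0, 20, 0], [0, 0, 0], 255],
    [[0, 15, 0], [0, 0, 0], 255],
    [[0, 0, 18], [0, 0, 0], 255],
    [[0, 0, 18], [0, 0, 0], 255],
    [[0, 0, 2], [0, 0, 0], 255],
    [[0, 0, 0], [0, 0, 0], 255],
  ],
)

```text
t: 4.35
ee_pos: [0.5229, -0.2051, 0.1089]
ee_rot: [-0.0, 0.99, -0.142, -0.001]
contact_force: [0.4, -0.0, 0.3]
opening: -0.0
```

Run:
```python
from h import *
delta(bw(.042,.021,.076),Rt(YAW))
print(robot.get_obs()['contact_force'])
o,im=snap('wrist','w4.png'); cv2.imwrite('pics/c8.png',cv2.resize(im[150:350,200:440],None,fx=2.8,fy=2.8))
s,im=snap('side','s4.png'); cv2.imwrite('pics/c9.png',cv2.resize(im[170:330,230:380],None,fx=3.7,fy=3.7,interpolation=cv2.INTER_CUBIC))
```

```text
t 4.35 pos [ 0.5229 -0.2051  0.1089] tool shift mm [0.6 4.5 2.9] turn deg [-0.01  0.08 -0.1 ]
[ 0.40765565 -0.01132274  0.2966827 ]
```

View pics/c8.png

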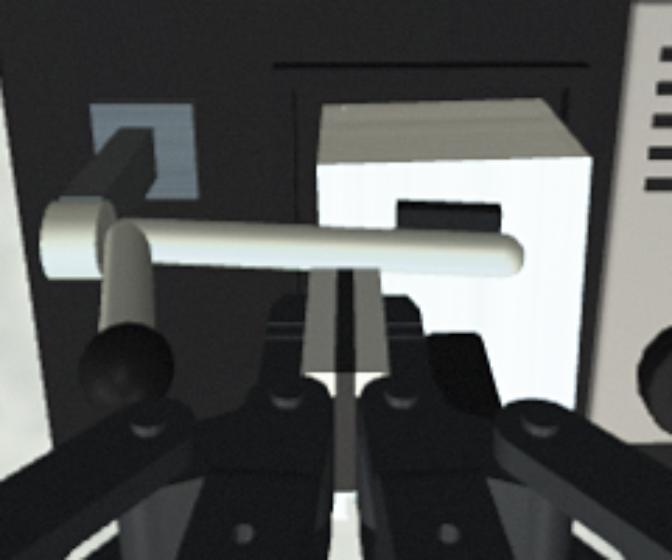

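View pics/c9.png

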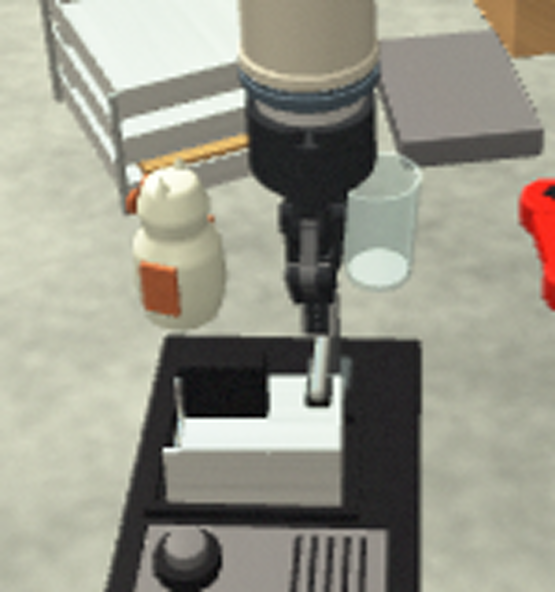

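Run:
```python
from h import *
for z in (.10,.11,.12,.125,.13,.135): 
  p=onz('side',np.array([318,332])/3.7+[230,170],z)[:2]-BAY; print(z,p@X,p@Y)
```

```text
0.1 0.037641423115511025 0.05260840902629132
0.11 0.03868277168599281 0.04120995324940807
0.12 0.039724120256474496 0.029811497472524786
0.125 0.040244794541715444 0.024112269584083176
0.13 0.04076546882695636 0.018413041695641674
0.135 0.0412861431121972 0.01271381380720003
```

Emit:
jog_arm(
  series=[
    [[0, -9, -4], [0, 0, 0], 255],
    [[0, -9, 0], [0, 0, 0], 255],
    [[0, -9, 0], [0, 0, 0], 255],
    [[0, -9, 0], [0, 0, 0], 255],
    [[0, 0, 0], [0, 0, 0], 255],
  ],
)

```text
t: 4.95
ee_pos: [0.534, -0.1687, 0.1137]
ee_rot: [-0.0, 0.99, -0.141, 0.0]
contact_force: [-1.2, 0.3, 0.2]
opening: 0.001
```

Run:
```python
from h import *
delta(bw(.042,.079,.076),Rt(YAW))
print(robot.get_obs()['contact_force'])
o,im=snap('wrist','w5.png'); cv2.imwrite('pics/c10.png',cv2.resize(im[150:350,200:440],None,fx=2.8,fy=2.8))
```

```text
t 4.95 pos [ 0.534  -0.1687  0.1137] tool shift mm [ -0.  -15.5   7.7] turn deg [-0.05 -0.03  0.03]
[-1.24183595  0.31503523  0.24458532]
```

View pics/c10.png

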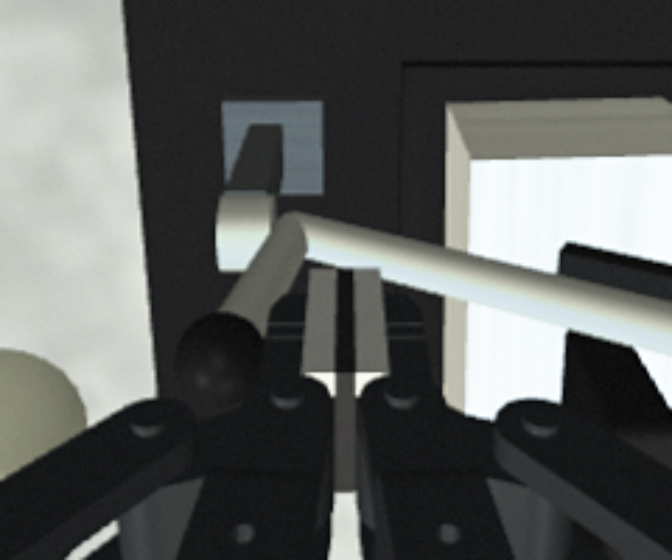

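Emit:
jog_arm(
  series=[
    [[0, -8, 0], [0, 0, 0], 255],
    [[0, -8, 0], [0, 0, 0], 255],
    [[0, -4, 0], [0, 0, 0], 255],
    [[0, 0, 0], [0, 0, 0], 255],
  ],
)

```text
t: 5.4
ee_pos: [0.5388, -0.1504, 0.1126]
ee_rot: [-0.0, 0.99, -0.141, -0.001]
contact_force: [-0.3, -0.8, -1.0]
opening: 0.003
```

Run:
```python
from h import *
delta(bw(.042,.075+.040,.076),Rt(YAW))
print(robot.get_obs()['contact_force'])
o,im=snap('wrist','w6.png'); cv2.imwrite('pics/c11.png',cv2.resize(im[150:350,200:440],None,fx=2.8,fy=2.8))
```

```text
t 5.4 pos [ 0.5388 -0.1504  0.1126] tool shift mm [  0.5 -32.6   6.7] turn deg [-0.02  0.09 -0.03]
[-0.34603237 -0.78079683 -1.02942569]
```

View pics/c11.png

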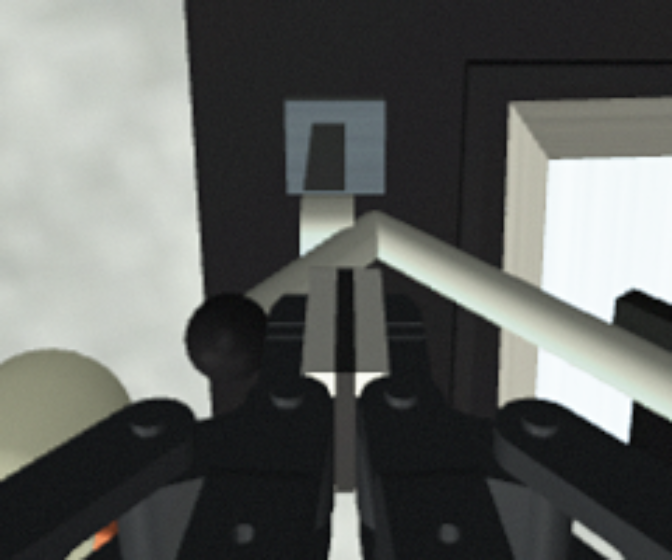

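Emit:
jog_arm(
  series=[
    [[0, 2, -16], [0, 0, 0], 255],
    [[0, 0, -16], [0, 0, 0], 255],
    [[0, -16, 0], [0, 0, 0], 255],
    [[0, -17, 0], [0, 0, 0], 255],
    [[0, -3, 0], [0, 0, 0], 255],
    [[0, 0, 8], [0, 0, 0], 255],
    [[0, 0, 8], [0, 0, 0], 255],
    [[0, 0, 8], [0, 0, 0], 255],
    [[0, 0, 6], [0, 0, 0], 255],
    [[0, 0, 0], [0, 0, 0], 255],
  ],
)

```text
t: 6.45
ee_pos: [0.5511, -0.1119, 0.1207]
ee_rot: [-0.006, 0.99, -0.139, 0.004]
contact_force: [-1.2, 25.4, 22.8]
opening: -0.001
```

Run:
```python
from h import *
delta(bw(.042,.075+.040,.082),Rt(YAW))
print(robot.get_obs()['contact_force'])
o,im=snap('wrist','w7.png'); cv2.imwrite('pics/c12.png',cv2.resize(im[150:350,200:440],None,fx=2.8,fy=2.8))
s,im=snap('side','s7.png'); cv2.imwrite('pics/c13.png',cv2.resize(im[170:330,230:380],None,fx=3.7,fy=3.7,interpolation=cv2.INTER_CUBIC))
```

```text
t 6.45 pos [ 0.5511 -0.1119  0.1207] tool shift mm [-0.6  8.   8.5] turn deg [-0.78 -0.32  0.22]
[-1.16782105 25.44972299 22.75467852]
```

View pics/c12.png

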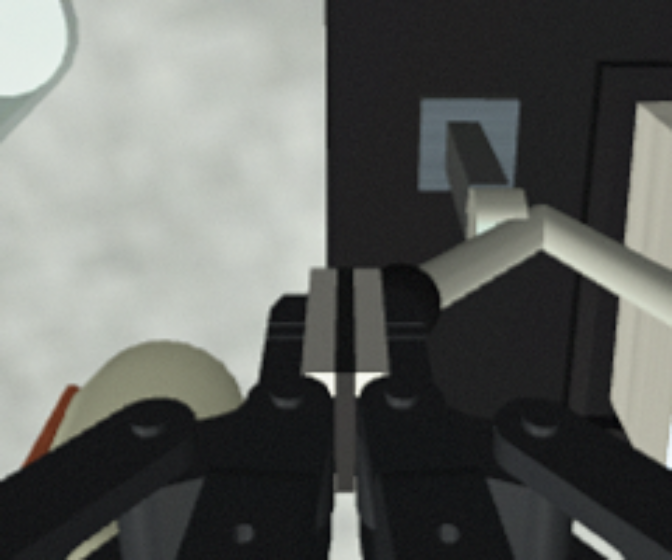

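View pics/c13.png

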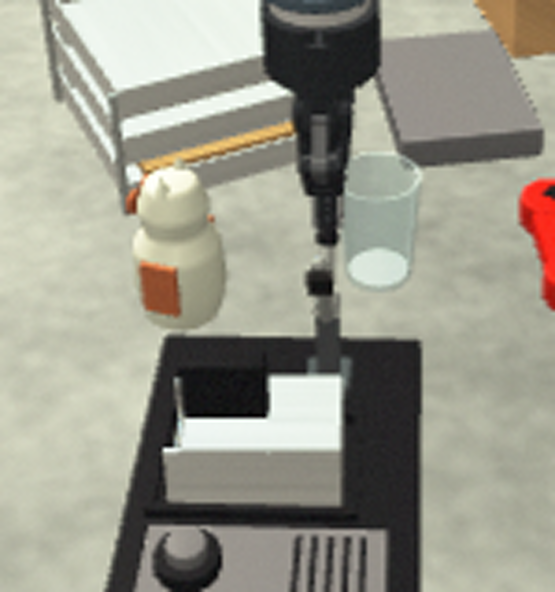

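Emit:
jog_arm(
  series=[
    [[0, 0, -12], [0, 0, 0], 255],
    [[0, 0, -12], [0, 0, 0], 255],
    [[0, 0, -8], [0, 0, 0], 255],
    [[0, 14, 0], [0, 0, 0], 255],
    [[0, 0, 0], [0, 0, 0], 255],
  ],
)

```text
t: 7.05
ee_pos: [0.5439, -0.1341, 0.1467]
ee_rot: [0.001, 0.99, -0.143, -0.001]
contact_force: [-0.2, 0.6, -0.3]
opening: 0.001
```

Run:
```python
from h import *
delta(bw(.042,.075+.030,.082),Rt(YAW))
print(robot.get_obs()['contact_force'])
o,im=snap('wrist','w8.png'); cv2.imwrite('pics/c14.png',cv2.resize(im[150:350,200:440],None,fx=2.8,fy=2.8))
s,im=snap('side','s8.png'); cv2.imwrite('pics/c15.png',cv2.resize(im[170:330,230:380],None,fx=3.7,fy=3.7,interpolation=cv2.INTER_CUBIC))
```

```text
t 7.05 pos [ 0.5439 -0.1341  0.1467] tool shift mm [ 0.1 -5.6 34.7] turn deg [ 0.07  0.05 -0.2 ]
[-0.2325268   0.62961628 -0.29523387]
```

View pics/c14.png

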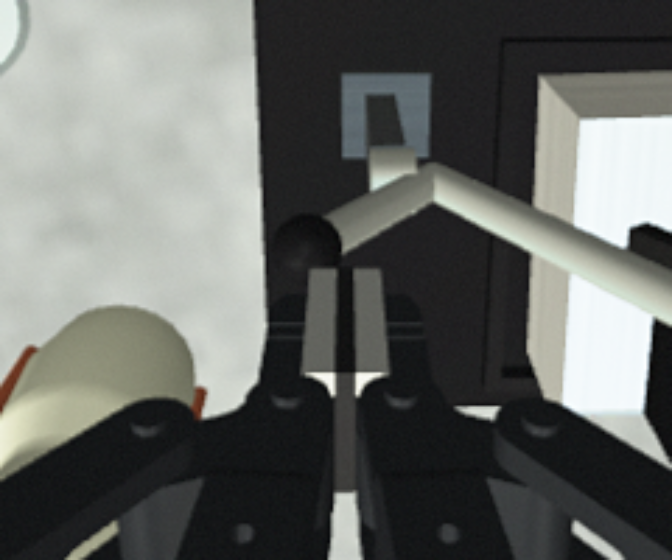

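View pics/c15.png

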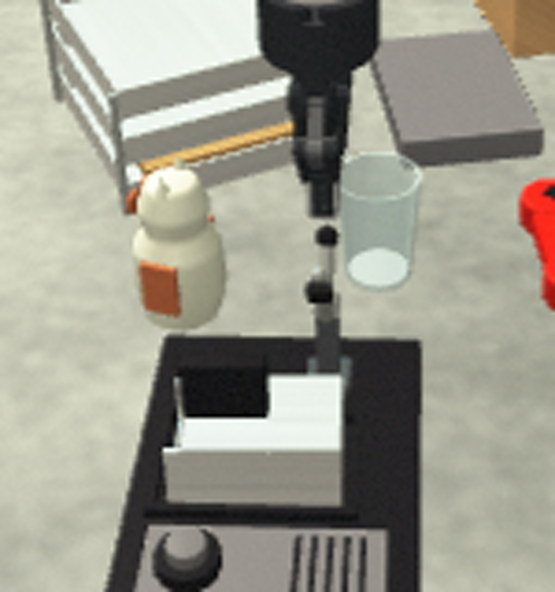

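Emit:
jog_arm(
  series=[
    [[0, -8, 0], [0, 0, 0], 255],
    [[0, 0, 8], [0, 0, 0], 255],
    [[0, 0, 8], [0, 0, 0], 255],
    [[0, -3, 6], [0, 0, 0], 255],
    [[0, 0, 0], [0, 0, 0], 255],
  ],
)

```text
t: 7.65
ee_pos: [0.5482, -0.1198, 0.1253]
ee_rot: [-0.001, 0.99, -0.141, 0.0]
contact_force: [-0.2, 1.1, 2.8]
opening: -0.0
```

Emit:
jog_arm(
  series=[
    [[0, -3, 6], [0, 0, 0], 255],
    [[0, -2, 4], [0, 0, 0], 255],
    [[0, 0, 0], [0, 0, 0], 255],
  ],
)

```text
t: 7.95
ee_pos: [0.5505, -0.1142, 0.1167]
ee_rot: [-0.002, 0.99, -0.14, 0.002]
contact_force: [1.3, 5.2, 7.5]
opening: 0.0
```

Run:
```python
from h import *
delta(bw(.042,.075+.040,.082),Rt(YAW))
print(robot.get_obs()['contact_force'])
o,im=snap('wrist','w9.png'); cv2.imwrite('pics/c16.png',cv2.resize(im[150:350,200:440],None,fx=2.8,fy=2.8))
s,im=snap('side','s9.png'); cv2.imwrite('pics/c17.png',cv2.resize(im[170:330,230:380],None,fx=3.7,fy=3.7,interpolation=cv2.INTER_CUBIC))
```

```text
t 7.95 pos [ 0.5505 -0.1142  0.1167] tool shift mm [-0.6  5.5  4.7] turn deg [-0.22 -0.17  0.06]
[1.33324852 5.19811252 7.50172568]
```

View pics/c16.png

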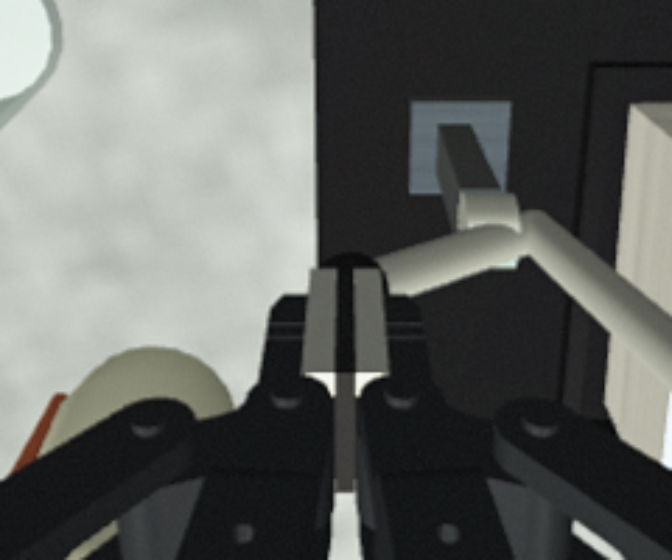

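View pics/c17.png

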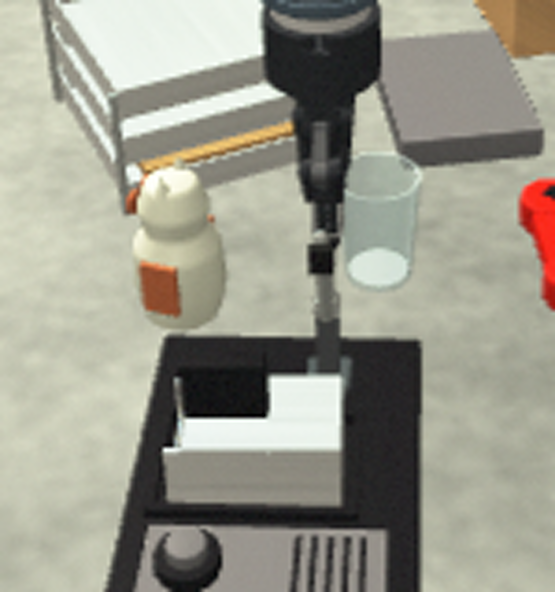

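Emit:
jog_arm(
  series=[
    [[0, 0, 3], [0, 0, 0], 255],
    [[0, 0, 3], [0, 0, 0], 255],
    [[0, 0, 0], [0, 0, 0], 255],
  ],
)

```text
t: 8.35
ee_pos: [0.5498, -0.1156, 0.1095]
ee_rot: [-0.001, 0.99, -0.141, 0.001]
contact_force: [1.7, 3.4, 4.7]
opening: 0.004
```

Emit:
jog_arm(
  series=[
    [[0, 0, -15], [0, 0, 0], 255],
    [[0, 0, -40], [0, 0, 0], 255],
    [[0, 0, -50], [0, 0, 0], 255],
    [[0, 40, -40], [0, 0, 0], 0],
    [[-20, 40, 0], [0, 0, 0], 0],
    [[-40, 35, 0], [0, 0, 0], 0],
    [[0, 0, 0], [0, 0, 0], 0],
  ],
)

```text
t: 9.05
ee_pos: [0.4595, -0.207, 0.2507]
ee_rot: [0.001, 0.99, -0.144, -0.001]
contact_force: [1.0, 0.1, 0.3]
opening: 0.679
```

Run:
```python
from h import *
o,im=snap('wrist','w10.png')
delta(bw(-.018,-.002,.076+.036),Rt(YAW+np.deg2rad(1.2)))
s,im=snap('side','s10.png'); cv2.imwrite('pics/c19.png',cv2.resize(im[170:330,230:380],None,fx=3.7,fy=3.7,interpolation=cv2.INTER_CUBIC))
```

```text
t 9.1 pos [ 0.4614 -0.2059  0.2506] tool shift mm [ -0.7   9.4 108.6] turn deg [ 0.06 -0.02 -1.52]
```

View pics/w10.png

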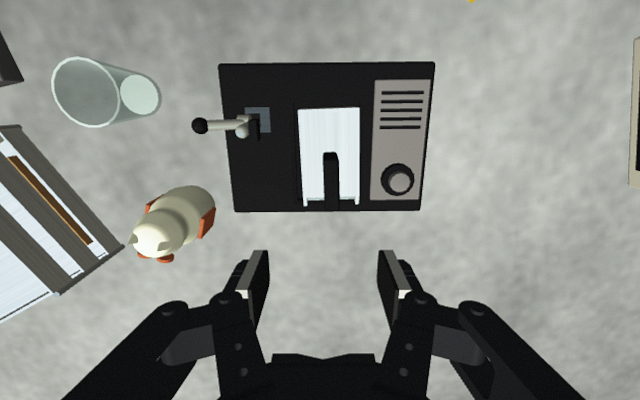

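View pics/c19.png

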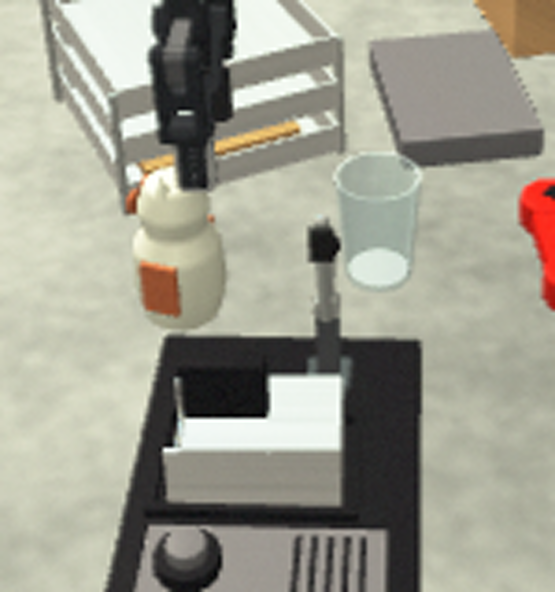

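Emit:
jog_arm(
  series=[
    [[1, 5, 40], [0, 0, -1.5], 0],
    [[0, 4, 40], [0, 0, 0], 0],
    [[0, 0, 40], [0, 0, 0], 0],
    [[0, 0, 0], [0, 0, 0], 0],
  ],
)

```text
t: 9.55
ee_pos: [0.4596, -0.2111, 0.1227]
ee_rot: [-0.002, 0.992, -0.128, -0.006]
contact_force: [-0.8, 1.1, -0.6]
opening: 1.001
```

Run:
```python
from h import *
delta(bw(-.016,-.002,.044),Rt(YAW+np.deg2rad(1.2)))
o,im=snap('wrist','w11.png')
s,im=snap('side','s11.png'); cv2.imwrite('pics/c20.png',cv2.resize(im[170:330,230:380],None,fx=3.7,fy=3.7,interpolation=cv2.INTER_CUBIC))
```

```text
t 9.55 pos [ 0.4596 -0.2111  0.1227] tool shift mm [ 2.2  4.2 48.7] turn deg [-0.17  0.7   0.29]
```

View pics/w11.png

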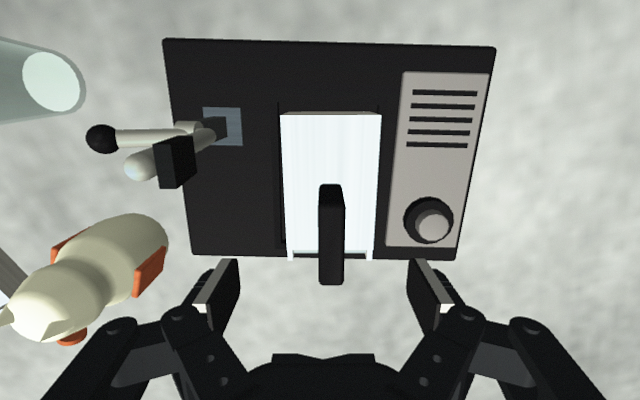

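View pics/c20.png

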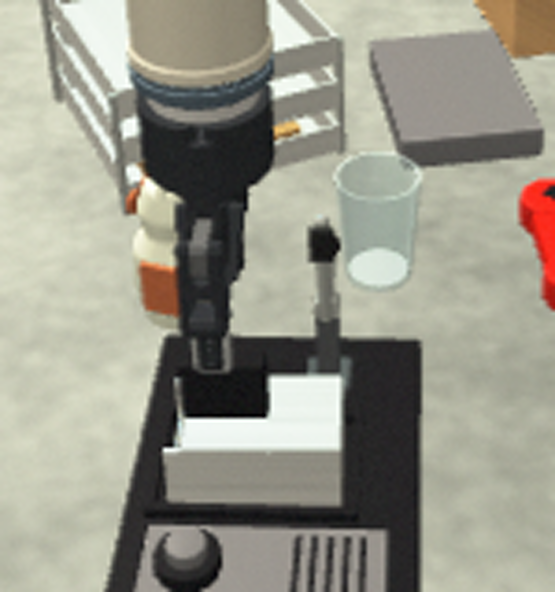

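Run:
```python
from h import *
o=robot.get_obs(); w,x,y,z=o['ee_rot']; r=R.from_quat([x,y,z,w])
im=cv2.imread('pics/w11.png'); cv2.imwrite('pics/c21.png',cv2.resize(im[100:300,260:400],None,fx=4,fy=4,interpolation=cv2.INTER_CUBIC))
for uv in ((331,205),(330.5,240),(330.5,280)):
    p=onz('wrist',uv,.127,o); q=p[:2]-BAY; print(uv,'bay',(q@X*1e3).round(1),(q@Y*1e3).round(1),'tool',(r.inv().apply(p-o['ee_pos'])*1e3).round(1))
```

```text
(331, 205) bay 10.1 -1.8 tool [24.5  3.7  3.1]
(330.5, 240) bay -12.7 -2.3 tool [1.7 3.6 3.1]
(330.5, 280) bay -41.2 -3.3 tool [-26.8   3.8   3.1]
```

View pics/c21.png

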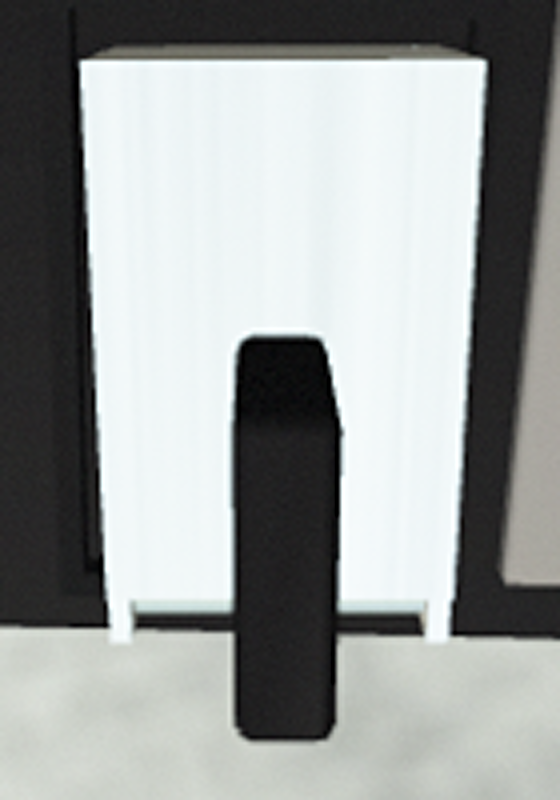

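Emit:
jog_arm(
  series=[
    [[0, 4, 12], [-0.2, 0.7, 0.3], 0],
    [[0, 0, 14], [0, 0, 0], 0],
    [[0, 0, 12], [0, 0, 0], 0],
    [[0, 0, 6], [0, 0, 0], 0],
    [[0, 0, 0], [0, 0, 0], 0],
  ],
)

```text
t: 10.15
ee_pos: [0.461, -0.2171, 0.0848]
ee_rot: [0.002, 0.991, -0.131, 0.005]
contact_force: [-0.0, -0.0, -0.1]
opening: 0.999
```

Run:
```python
from h import *
delta(bw(-.016,-.002,.044),Rt(YAW+np.deg2rad(1.2))); print(robot.get_obs()['contact_force'])
o,im=snap('wrist','w12.png')
s,im=snap('side','s12.png'); cv2.imwrite('pics/c22.png',cv2.resize(im[170:330,230:380],None,fx=3.7,fy=3.7,interpolation=cv2.INTER_CUBIC))
```

```text
t 10.15 pos [ 0.461  -0.2171  0.0848] tool shift mm [-1.5 -1.4 10.8] turn deg [ 0.17 -0.6  -0.07]
[-0.03411778 -0.03723784 -0.05726476]
```

View pics/w12.png

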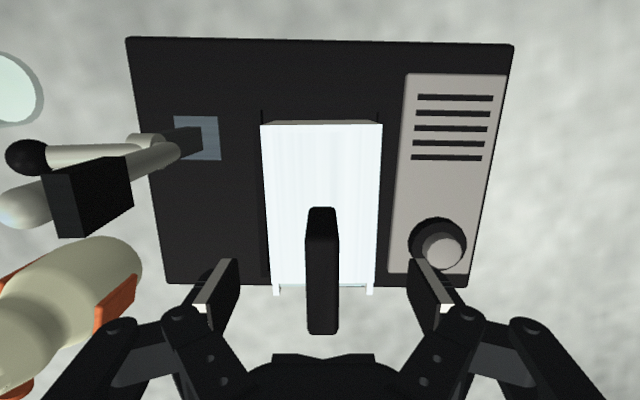

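View pics/c22.png

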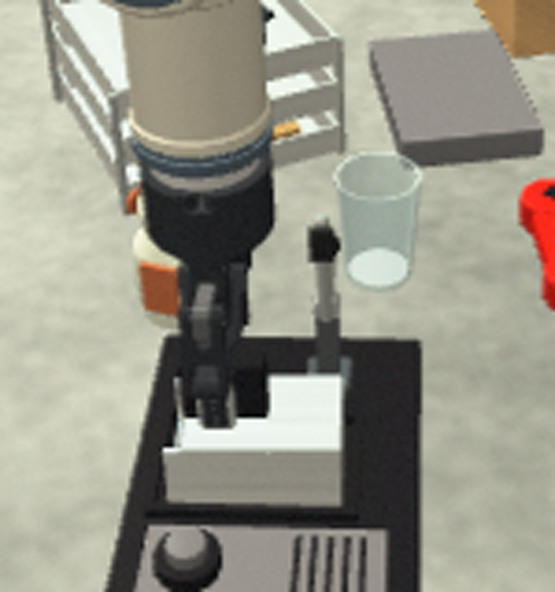

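Emit:
jog_arm(
  series=[
    [[-1, -1, 6], [0.1, -0.4, 0], 0],
    [[0, 0, 5], [0, 0, 0], 0],
    [[0, 0, 0], [0, 0, 0], 0],
    [[0, 0, 0], [0, 0, 0], 150],
    [[0, 0, 0], [0, 0, 0], 180],
    [[0, 0, 0], [0, 0, 0], 255],
    [[0, 0, 0], [0, 0, 0], 255],
    [[0, 0, 0], [0, 0, 0], 255],
    [[0, 0, 0], [0, 0, 0], 255],
  ],
  newtons=80,
)

```text
t: 11.15
ee_pos: [0.4608, -0.2164, 0.0751]
ee_rot: [0.001, 0.991, -0.131, 0.003]
contact_force: [0.6, -0.3, 1.8]
opening: 0.182
```

Run:
```python
from h import *
delta(bw(-.016,-.002,.044),Rt(YAW+np.deg2rad(1.2))); print(robot.get_obs()['contact_force'],robot.get_obs()['opening'])
o,im=snap('wrist','w13.png')
```

```text
t 11.15 pos [ 0.4608 -0.2164  0.0751] tool shift mm [-1.  -0.8  1. ] turn deg [ 0.12 -0.33 -0.08]
[ 0.56703664 -0.30064517  1.83718754] 0.18154874176910368
```

View pics/w13.png

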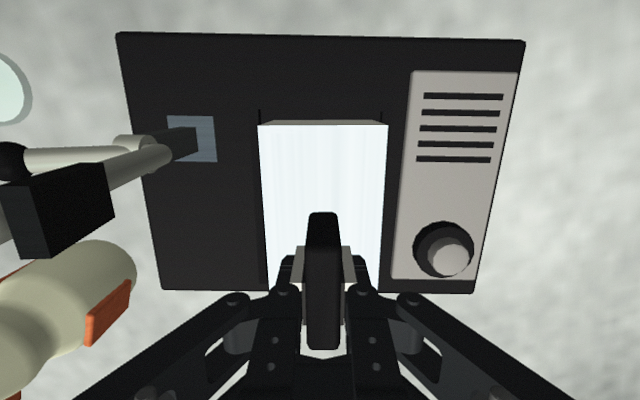

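Emit:
jog_arm(
  series=[
    [[0, 0, -8], [0, 0, 0], 255],
    [[0, 0, -15], [0, 0, 0], 255],
    [[0, 0, -25], [0, 0, 0], 255],
    [[0, 0, -30], [0, 0, 0], 255],
    [[0, 0, -30], [0, 0, 0], 255],
    [[0, 0, -30], [0, 0, 0], 255],
    [[0, 0, -30], [0, 0, 0], 255],
    [[0, 0, -30], [0, 0, 0], 255],
    [[0, 0, 0], [0, 0, 0], 255],
    [[0, 0, 0], [0, 0, 0], 255],
  ],
)

```text
t: 12.2
ee_pos: [0.46, -0.2156, 0.2728]
ee_rot: [0.001, 0.991, -0.131, 0.003]
contact_force: [-0.4, 0.1, -5.0]
opening: 0.177
```

Run:
```python
from h import *
print(robot.get_obs()['contact_force'],robot.get_obs()['opening'],robot.get_obs()['q'].round(2))
TX=np.array([np.cos(TY),np.sin(TY)]); TYv=np.array([-TX[1],TX[0]])
def pose(mx,my,mz,tilt,hover=0):
    # mouth at tray frame -> TCP
    m=np.array([*(TC+mx*TX+my*TYv),.1+mz]); rt=Rt(TY,tilt); return m-rt.apply([-.0395,0,.042]),rt
for t in (0,np.deg2rad(38)):
    p,rt=pose(.06,0,.11 if t==0 else .05,t); print(p); delta(p,rt)
o,im=snap('wrist','w14.png')
s,im=snap('side','s14.png')
```

```text
[-0.37655801  0.1131011  -5.04809242] 0.17653226891449697 [-0.51 -0.14  1.36 -0.    1.92  1.33]
[0.59572736 0.26914408 0.252     ]
t 12.2 pos [ 0.46   -0.2156  0.2728] tool shift mm [   4.9 -503.5   19.9] turn deg [  0.19  -0.31 -27.87]
[0.56234667 0.26156017 0.20741508]
t 12.2 pos [ 0.46   -0.2156  0.2728] tool shift mm [ -25.6 -487.5   64.3] turn deg [  9.42  36.92 -26.76]
```

View pics/s14.png

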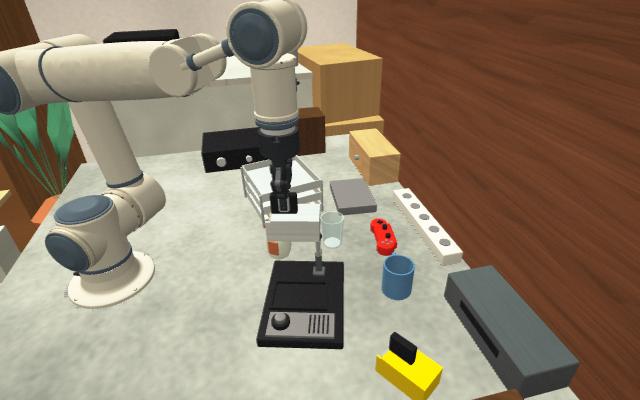

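View pics/w14.png

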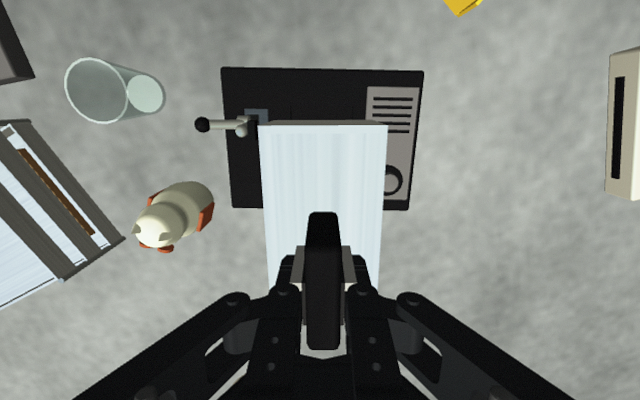

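Emit:
jog_arm(
  series=[
    [[0, -10, 0], [0, 0, 0], 255],
    [[0, -20, 0], [0, 0, 0], 255],
    [[0, -30, 0], [0, 0, 0], 255],
    [[0, -32, 0], [0, 0, 0], 255],
    [[0, -32, 0], [0, 0, 0], 255],
    [[0, -32, 0], [0, 0, 0], 255],
    [[0, -32, 0], [0, 0, 0], 255],
    [[0, -32, 0], [0, 0, 0], 255],
    [[0, -32, 0], [0, 0, 0], 255],
    [[0, -32, 0], [0, 0, 0], 255],
    [[0, -32, 0], [0, 0, 0], 255],
    [[0, -32, 0], [0, 0, 0], 255],
    [[0, -32, 0], [0, 0, 0], 255],
    [[0, -32, 0], [0, 0, 0], 255],
    [[0, -32, 0], [0, 0, 0], 255],
    [[0, -28, 0], [0, 0, 0], 255],
    [[5, -20, 0], [0, 0, 0], 255],
    [[0, -11, 0], [0, 0, 0], 255],
    [[0, 0, 0], [0, 0, 0], 255],
  ],
)

```text
t: 14.2
ee_pos: [0.5949, 0.2703, 0.2698]
ee_rot: [0.002, 0.991, -0.13, 0.001]
contact_force: [0.2, 0.5, -5.3]
opening: 0.18
```

Emit:
jog_arm(
  series=[
    [[0, 0, 0], [0, 0, -4], 255],
    [[0, 0, 0], [0, 0, -6], 255],
    [[0, 0, 0], [0, 0, -6], 255],
    [[0, 0, 0], [0, 0, -6], 255],
    [[0, 0, 0], [0, 0, -4], 255],
    [[0, 0, 0], [0, 0, -2], 255],
    [[0, 0, 0], [0, 0, 0], 255],
    [[0, 0, 0], [0, 0, 0], 255],
  ],
)

```text
t: 15.0
ee_pos: [0.5953, 0.268, 0.272]
ee_rot: [0.002, 0.994, 0.112, 0.002]
contact_force: [-0.1, -0.8, -4.3]
opening: 0.176
```

```bash
cat >> h.py <<'E'
TX=np.array([np.cos(TY),np.sin(TY)]); TYv=np.array([-TX[1],TX[0]])
def pose(mx,my,mz,tilt):
    m=np.array([*(TC+mx*TX+my*TYv),.1+mz]); rt=Rt(TY,tilt); return m-rt.apply([-.0395,0,.042]),rt
def mouth():
    o=robot.get_obs(); w,x,y,z=o['ee_rot']; r=R.from_quat([x,y,z,w]); m=o['ee_pos']+r.apply([-.0395,0,.042]); d=m[:2]-TC
    print('mouth in tray mm',(np.array([d@TX,d@TYv,m[2]-.1])*1e3).round(1),'tilt',np.rad2deg(np.arccos(-r.as_matrix()[2,2])).round(1),'F',o['contact_force'].round(1),'op',round(o['opening'],3),'q',o['q'].round(2))
E
python3 - <<'E'
from h import *
mouth()
for t,mz in ((0,.11),(15,.07),(38,.05)):
    p,rt=pose(.06,0,mz,np.deg2rad(t)); delta(p,rt)
snap('wrist','w15.png');snap('top','t15.png');o,im=snap('side','s15.png')
cv2.imwrite('pics/c23.png',cv2.resize(im[60:260,190:400],None,fx=3,fy=3))
E
```

```text
mouth in tray mm [ 59.4  -1.2 129.8] tilt 0.3 F [-0.1 -0.8 -4.3] op 0.176 q [ 0.37  0.26  0.94 -0.01  1.94  1.72]
t 15.0 pos [0.5953 0.268  0.272 ] tool shift mm [ 0.6 -1.1 20. ] turn deg [ 0.24 -0.21  0.01]
t 15.0 pos [0.5953 0.268  0.272 ] tool shift mm [-11.7  -1.3  51.1] turn deg [ 0.24 14.79  0.04]
t 15.0 pos [0.5953 0.268  0.272 ] tool shift mm [-33.7  -1.3  64.4] turn deg [ 0.23 37.79  0.09]
```

View pics/c23.png

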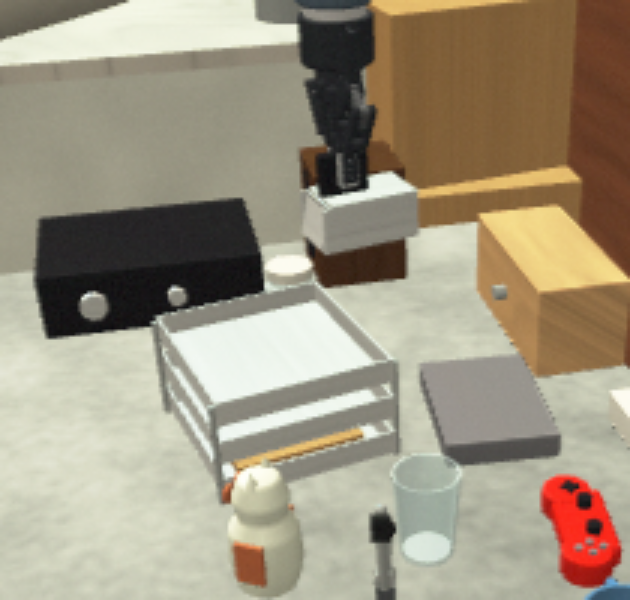

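View pics/t15.png

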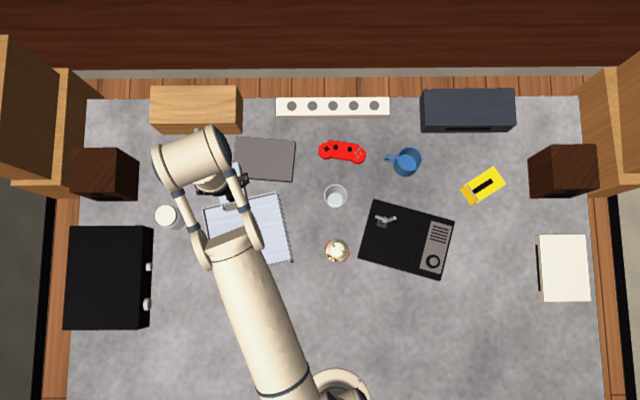

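Emit:
jog_arm(
  series=[
    [[-2, 0, 8], [0, 0, 0], 255],
    [[-3, 0, 14], [0, 0, 0], 255],
    [[-4, 0, 14], [0, 0, 0], 255],
    [[-3, -1, 9], [0, 0, 0], 255],
    [[0, 0, 3], [0, 3, 0], 255],
    [[0, 0, 3], [0, 5, 0], 255],
    [[0, 0, 0], [0, 5, 0], 255],
    [[0, 0, 0], [0, 2, 0], 255],
    [[0, 0, 0], [0, 0, 0], 255],
  ],
)

```text
t: 16.05
ee_pos: [0.5825, 0.2668, 0.2208]
ee_rot: [-0.013, 0.985, 0.112, 0.132]
contact_force: [-0.2, 0.3, -4.5]
opening: 0.179
```

Run:
```python
from h import *
mouth()
for t,mz in ((15,.07),(30,.05),(38,.05)):
    p,rt=pose(.06,0,mz,np.deg2rad(t)); delta(p,rt)
o,im=snap('side','s16.png')
cv2.imwrite('pics/c24.png',cv2.resize(im[60:260,190:400],None,fx=3,fy=3))
```

```text
mouth in tray mm [59.   0.4 69.9] tilt 15.2 F [-0.2  0.3 -4.5] op 0.179 q [ 0.4  -0.05  1.38 -0.05  1.55  1.74]
t 16.05 pos [0.5825 0.2668 0.2208] tool shift mm [1.1 0.7 0.3] turn deg [ 0.17 -0.22  0.2 ]
t 16.05 pos [0.5825 0.2668 0.2208] tool shift mm [-16.3   0.6  10.8] turn deg [ 0.14 14.78  0.23]
t 16.05 pos [0.5825 0.2668 0.2208] tool shift mm [-23.6   0.6   7.4] turn deg [ 0.13 22.78  0.24]
```

View pics/c24.png

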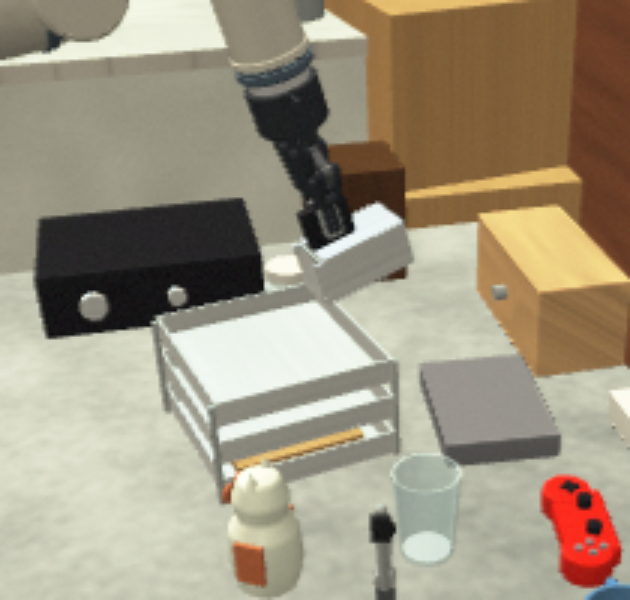

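Run:
```python
from h import *
o=robot.get_obs(); w,x,y,z=o['ee_rot']; r=R.from_quat([x,y,z,w])
im=cv2.imread('pics/c24.png')
def dot(P,c): 
    a=(proj('side',P)-[190,60])*3+1; cv2.circle(im,tuple(int(v) for v in a),4,c,-1)
for dy in (-.033,.033):
  for dx in (-.0395,.0705):
    for dz in (.045,-.007): dot(o['ee_pos']+r.apply([dx,dy,dz]),(0,0,255))
for a in(-.097,.097):
  for b in(-.107,.107): dot(np.array([*(TC+a*TX+b*TYv),.125]),(0,200,0))
dot(np.array([*(TC+.059*TX),.1]),(255,0,0))
cv2.imwrite('pics/c25.png',im)
```

```text
(no output)
```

View pics/c25.png

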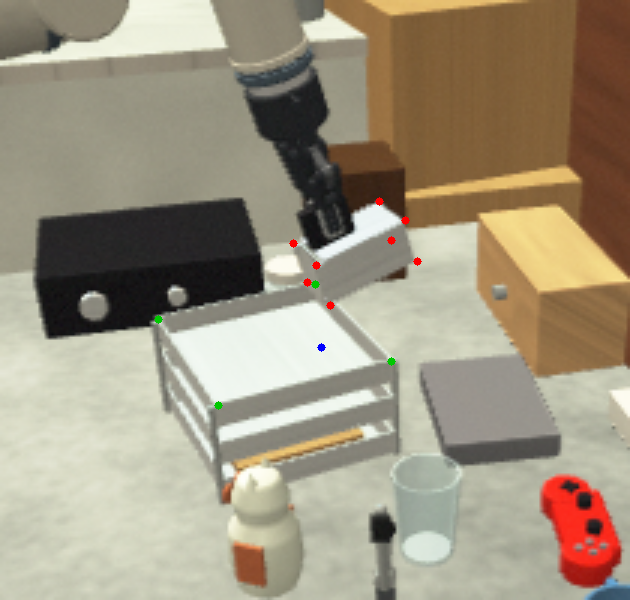

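Emit:
jog_arm(
  series=[
    [[-5, 0.5, 4], [0, 3, 0], 255],
    [[-5, 0, 4], [0, 4, 0], 255],
    [[-5, 0, 4], [0, 4, 0], 255],
    [[-5, 0, 4], [0, 4, 0], 255],
    [[-5, 0, 3], [0, 4, 0], 255],
    [[-3, 0, 3], [0, 4, 0], 255],
    [[0, 0, 0], [0, 0, 0], 255],
    [[0, 0, 0], [0, 0, 0], 255],
    [[0, 0, 0], [0, 0, 0], 255],
  ],
)

```text
t: 17.0
ee_pos: [0.5688, 0.2629, 0.1918]
ee_rot: [-0.035, 0.939, 0.107, 0.326]
contact_force: [0.3, 0.0, -2.9]
opening: 0.178
```

Run:
```python
from h import *
mouth()
for t,mz in ((38,.05),(38,.045)):
    p,rt=pose(.06,0,mz,np.deg2rad(t)); delta(p,rt)
o,im=snap('side','s17.png')
cv2.imwrite('pics/c26.png',cv2.resize(im[60:260,190:400],None,fx=3,fy=3))
```

```text
mouth in tray mm [66.9 -0.4 34.4] tilt 38.3 F [ 0.3  0.  -2.9] op 0.178 q [ 0.46 -0.43  1.87 -0.17  1.05  1.84]
t 17.0 pos [0.5688 0.2629 0.1918] tool shift mm [  4.5  -0.1 -16.4] turn deg [ 0.09 -0.29  0.2 ]
t 17.0 pos [0.5688 0.2629 0.1918] tool shift mm [  1.4  -0.1 -12.4] turn deg [ 0.09 -0.29  0.2 ]
```

View pics/c26.png

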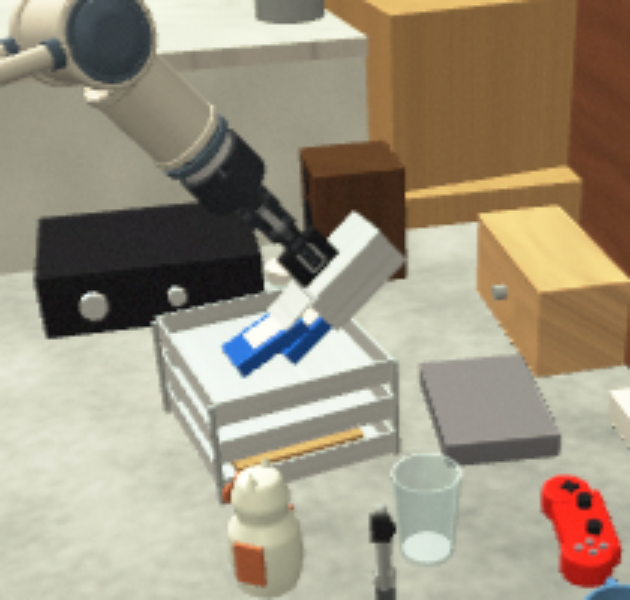

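Emit:
jog_arm(
  series=[
    [[0, 0, 0], [0, 0, 0], 255],
    [[0, 0, 0], [0, 0, 0], 255],
    [[0, 0, 0], [0, 0, 0], 255],
  ],
)

```text
t: 17.35
ee_pos: [0.5681, 0.2626, 0.19]
ee_rot: [-0.035, 0.939, 0.107, 0.326]
contact_force: [1.1, -0.3, -3.3]
opening: 0.174
```

Run:
```python
from h import *
mouth()
o,im=snap('side','s18.png')
cv2.imwrite('pics/c27.png',cv2.resize(im[110:210,230:340],None,fx=5,fy=5))
```

```text
mouth in tray mm [66.1 -0.5 32.6] tilt 38.2 F [ 1.1 -0.3 -3.3] op 0.174 q [ 0.46 -0.43  1.87 -0.17  1.05  1.84]
```

View pics/c27.png

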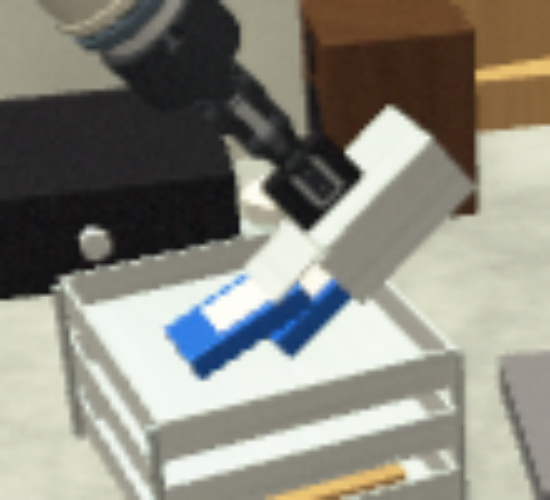

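Emit:
jog_arm(
  series=[
    [[4, 0, 0], [0, 0, 0], 255],
    [[6, 0, 0], [0, 0, 0], 255],
    [[6, 0, 0], [0, 0, 0], 255],
    [[6, 0, 0], [0, 0, 0], 255],
    [[6, 0, 0], [0, 0, 0], 255],
    [[6, 0, 0], [0, 0, 0], 255],
    [[6, 0, 0], [0, 0, 0], 255],
    [[0, 0, 0], [0, 0, 0], 255],
    [[0, 0, 0], [0, 0, 0], 255],
  ],
)

```text
t: 18.3
ee_pos: [0.5985, 0.2697, 0.2144]
ee_rot: [-0.035, 0.939, 0.107, 0.325]
contact_force: [0.0, 1.0, -2.6]
opening: 0.178
```

Run:
```python
from h import *
mouth()
o,im=snap('side','s19.png')
cv2.imwrite('pics/c28.png',cv2.resize(im[110:210,230:340],None,fx=5,fy=5))
```

```text
mouth in tray mm [97.2 -0.3 57. ] tilt 38.2 F [ 0.   1.  -2.6] op 0.178 q [ 0.45 -0.34  1.77 -0.16  1.07  1.82]
```

View pics/c28.png

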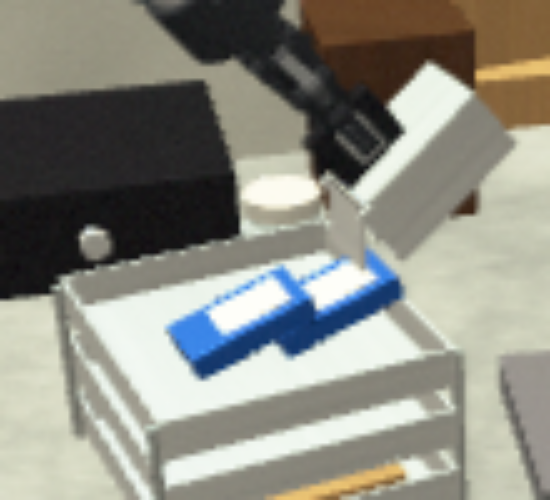

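Emit:
jog_arm(
  series=[
    [[10, 0, 0], [0, 0, 0], 255],
    [[15, 0, -3], [0, 0, 0], 255],
    [[15, 0, -5], [0, 0, 0], 255],
    [[10, 0, -10], [0, 0, 0], 255],
    [[0, 0, 0], [0, 0, 0], 255],
  ],
)

```text
t: 18.85
ee_pos: [0.6269, 0.2766, 0.2635]
ee_rot: [-0.036, 0.938, 0.107, 0.328]
contact_force: [0.1, 0.6, -1.3]
opening: 0.178
```

Run:
```python
from h import *
mouth()
o,im=snap('side','s20.png')
cv2.imwrite('pics/c29.png',cv2.resize(im[110:210,230:340],None,fx=5,fy=5))
snap('wrist','w20.png')
```

```text
mouth in tray mm [1.268e+02 1.000e-01 1.060e+02] tilt 38.5 F [ 0.1  0.6 -1.3] op 0.178 q [ 0.43 -0.27  1.62 -0.15  1.13  1.8 ]
```

View pics/c29.png

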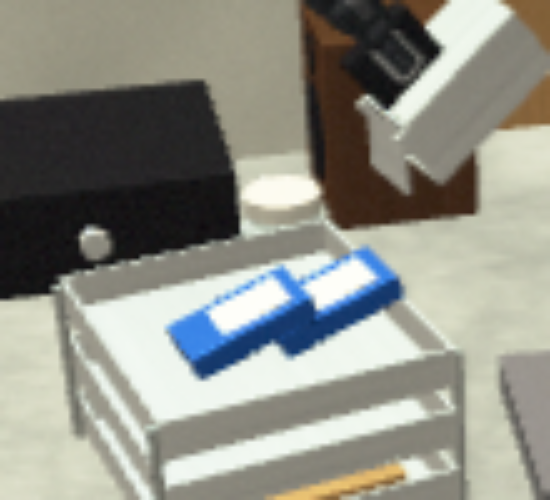

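Run:
```python
from h import *
im=cv2.imread('pics/s20.png'); cv2.imwrite('pics/c30.png',cv2.resize(im[150:200,255:330],None,fx=10,fy=10,interpolation=cv2.INTER_CUBIC))
def tt(uv,z):
    p=onz('side',np.array(uv)/5+[230,110],.1+z)[:2]-TC; return (np.array([p@TX,p@TYv])*1e3).round(0)
for n,uv in (('a rearR top',(402,277)),('a rearL top',(365,248)),('a front bot',(292,355)),('a rearR bot',(402,293)),('b front bot',(203,378)),('b rearL top',(283,267))):
    print(n,[(z,tt(uv,z/1e3)) for z in (0,18,25,43)])
```

```text
a rearR top [(0, array([131.,  46.])), (18, array([117.,  14.])), (25, array([111.,   1.])), (43, array([ 97., -31.]))]
a rearL top [(0, array([126., 101.])), (18, array([112.,  67.])), (25, array([107.,  54.])), (43, array([93., 20.]))]
a front bot [(0, array([ 19., -23.])), (18, array([  8., -53.])), (25, array([  4., -65.])), (43, array([ -7., -95.]))]
a rearR bot [(0, array([121.,  23.])), (18, array([107.,  -8.])), (25, array([102., -20.])), (43, array([ 88., -52.]))]
b front bot [(0, array([-44., -24.])), (18, array([-53., -54.])), (25, array([-56., -66.])), (43, array([-65., -96.]))]
b rearL top [(0, array([ 61., 101.])), (18, array([49., 67.])), (25, array([45., 54.])), (43, array([33., 20.]))]
```

View pics/c30.png

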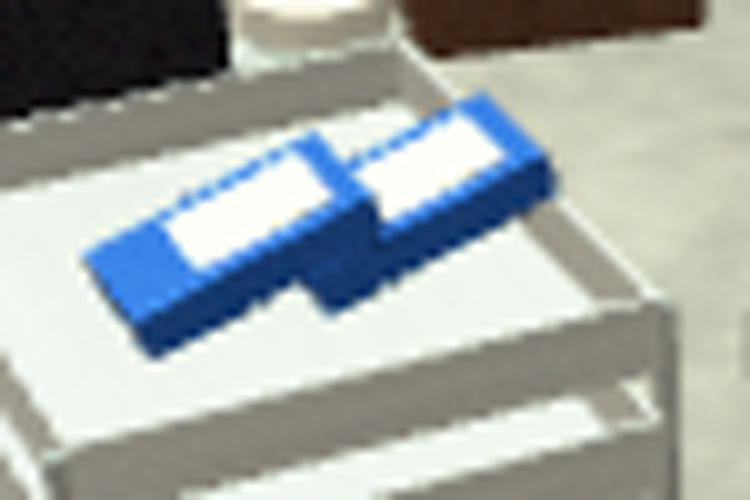

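View pics/w20.png

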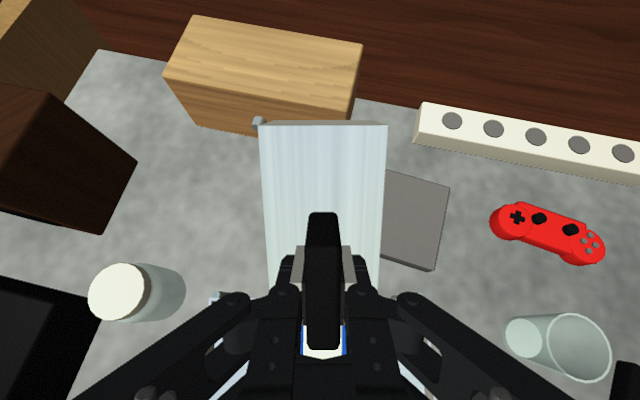

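Emit:
jog_arm(
  series=[
    [[0, 0, -5], [0, -4, 0], 255],
    [[0, 0, -5], [0, -5, 0], 255],
    [[0, 0, -5], [0, -5, 0], 255],
    [[0, 0, 0], [0, -6, 0], 255],
    [[0, 0, 0], [0, -6, 0], 255],
    [[0, 0, 0], [0, -6, 0], 255],
    [[0, 0, 0], [0, -4, 0], 255],
    [[0, 0, 0], [0, -2.5, 0], 255],
    [[0, 0, 0], [0, 0, 0], 255],
    [[0, 0, 0], [0, 0, 0], 255],
  ],
)

```text
t: 19.95
ee_pos: [0.6178, 0.2745, 0.2708]
ee_rot: [0.002, 0.994, 0.113, -0.002]
contact_force: [0.8, -0.7, -2.3]
opening: 0.177
```

Run:
```python
from h import *
mouth()
G=np.array([0.4608,-0.2164]); G=G+.0024*Y
delta(np.array([*G,.2751]),Rt(YAW))
```

```text
mouth in tray mm [ 82.5   0.  129. ] tilt 0.4 F [ 0.8 -0.7 -2.3] op 0.177 q [ 0.37  0.34  0.85 -0.    1.96  1.71]
t 19.95 pos [0.6178 0.2745 0.2708] tool shift mm [-261.7  441.2   -1.1] turn deg [ 0.31  0.21 29.12]
```

Emit:
jog_arm(
  series=[
    [[-6, 10, -2], [0.2, 0.2, 0], 255],
    [[-12, 20, -1], [0, 0, 0], 255],
    [[-16, 27, 0], [0, 0, 0], 255],
    [[-17, 28, 0], [0, 0, 0], 255],
    [[-17, 28, 0], [0, 0, 0], 255],
    [[-17, 28, 0], [0, 0, 0], 255],
    [[-17, 28, 0], [0, 0, 0], 255],
    [[-17, 28, 0], [0, 0, 0], 255],
    [[-17, 28, 0], [0, 0, 0], 255],
    [[-17, 28, 0], [0, 0, 0], 255],
    [[-17, 28, 0], [0, 0, 0], 255],
    [[-17, 28, 0], [0, 0, 0], 255],
    [[-17, 28, 0], [0, 0, 0], 255],
    [[-17, 28, 0], [0, 0, 0], 255],
    [[-16, 28, 0], [0, 0, 0], 255],
    [[-13, 25, 0], [0, 0, 0], 255],
    [[-9, 16, 0], [0, 0, 0], 255],
    [[-7, 10, 0], [0, 0, 0], 255],
    [[0, 0, 0], [0, 0, 0], 255],
  ],
)

```text
t: 21.85
ee_pos: [0.4565, -0.2188, 0.2761]
ee_rot: [0.001, 0.994, 0.111, -0.0]
contact_force: [-0.0, -0.2, -2.4]
opening: 0.172
```

Emit:
jog_arm(
  series=[
    [[0, 0, 0], [0, 0, 4], 255],
    [[0, 0, 0], [0, 0, 6], 255],
    [[0, 0, 0], [0, 0, 6], 255],
    [[0, 0, 0], [0, 0, 6], 255],
    [[0, 0, 0], [0, 0, 4], 255],
    [[0, 0, 0], [0, 0, 3], 255],
    [[0, 0, 0], [0, 0, 0], 255],
    [[0, 0, 0], [0, 0, 0], 255],
  ],
)

```text
t: 22.65
ee_pos: [0.4578, -0.2171, 0.2757]
ee_rot: [0.0, 0.99, -0.139, -0.0]
contact_force: [-0.3, -0.4, -1.7]
opening: 0.18
```

Run:
```python
from h import *
G=np.array([0.4608,-0.2164]); G=G+.0024*Y
delta(np.array([*G,.2751]),Rt(YAW+np.deg2rad(0.3)))
snap('wrist','w21.png');snap('top','t21.png');o,im=snap('side','s21.png');print(o['contact_force'],o['opening'])
```

```text
t 22.65 pos [ 0.4578 -0.2171  0.2757] tool shift mm [ 2.7 -3.9  0.6] turn deg [ 0.06  0.02 -0.03]
[ 0.64708474 -0.79093176 -2.60762209] 0.17619662083451723
```

View pics/s21.png

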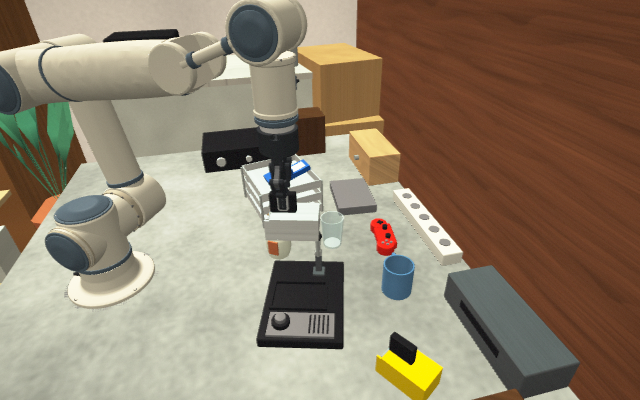

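View pics/w21.png

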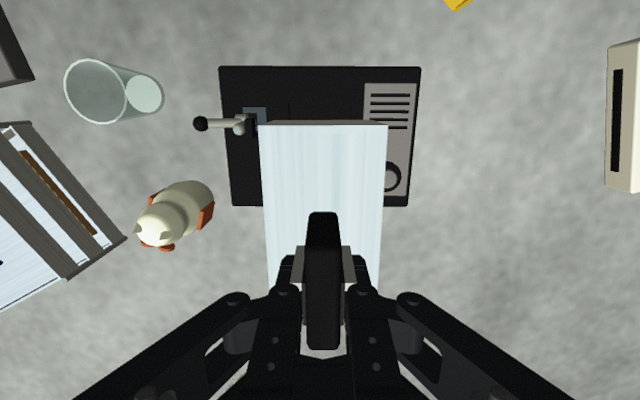

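View pics/t21.png

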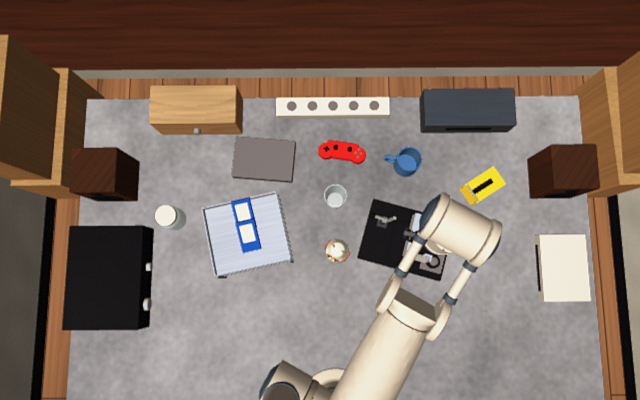

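Emit:
jog_arm(
  series=[
    [[2, -2, 10], [0, 0, 0], 255],
    [[0.7, -1.9, 25], [0, 0, 0], 255],
    [[0, 0, 30], [0, 0, 0], 255],
    [[0, 0, 30], [0, 0, 0], 255],
    [[0, 0, 30], [0, 0, 0], 255],
    [[0, 0, 20], [0, 0, 0], 255],
    [[0, 0, 15], [0, 0, 0], 255],
    [[0, 0, 8], [0, 0, 0], 255],
    [[0, 0, 0], [0, 0, 0], 255],
    [[0, 0, 0], [0, 0, 0], 255],
  ],
)

```text
t: 23.8
ee_pos: [0.4617, -0.2153, 0.1086]
ee_rot: [0.001, 0.99, -0.14, 0.0]
contact_force: [-0.1, 1.0, -2.1]
opening: 0.179
```

Run:
```python
from h import *
G=np.array([0.4608,-0.2164]); G=G+.0024*Y
delta(np.array([*G,.0751]),Rt(YAW+np.deg2rad(0.3)))
o,im=snap('wrist','w22.png');print(o['contact_force'],o['opening'])
```

```text
t 23.8 pos [ 0.4617 -0.2153  0.1086] tool shift mm [-0.5 -1.1 33.5] turn deg [ 0.08 -0.04 -0.17]
[-0.13212135  0.99705161 -2.08009668] 0.17903022043600733
```

View pics/w22.png

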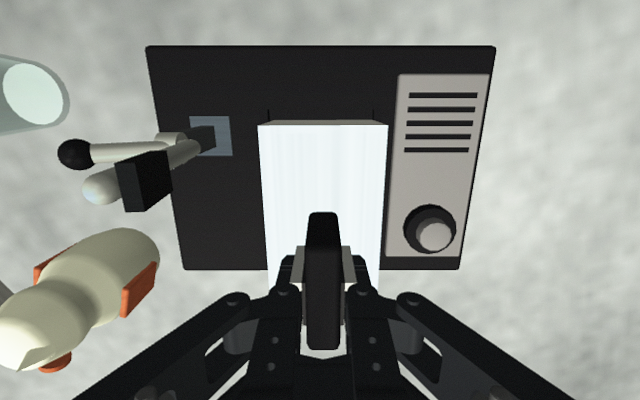

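Emit:
jog_arm(
  series=[
    [[-0.5, -1, 8], [0, 0, 0], 255],
    [[0, 0, 8], [0, 0, 0], 255],
    [[0, 0, 8], [0, 0, 0], 255],
    [[0, 0, 5], [0, 0, 0], 255],
    [[0, 0, 3], [0, 0, 0], 255],
    [[0, 0, 0], [0, 0, 0], 255],
  ],
)

```text
t: 24.45
ee_pos: [0.461, -0.214, 0.0756]
ee_rot: [0.001, 0.99, -0.14, -0.0]
contact_force: [-0.5, -0.1, -2.7]
opening: 0.177
```

Run:
```python
from h import *
G=np.array([0.4608,-0.2164]); G=G+.0024*Y
delta(np.array([*G,.0751]),Rt(YAW+np.deg2rad(0.3)))
o,im=snap('wrist','w23.png');print(o['contact_force'],o['opening'])
s,im=snap('side','s23.png'); cv2.imwrite('pics/c31.png',cv2.resize(im[210:350,230:370],None,fx=4,fy=4,interpolation=cv2.INTER_CUBIC))
```

```text
t 24.45 pos [ 0.461  -0.214   0.0756] tool shift mm [ 0.5 -0.   0.5] turn deg [ 0.06  0.03 -0.18]
[-0.48549744 -0.1493962  -2.73093646] 0.1773486416114752
```

View pics/w23.png

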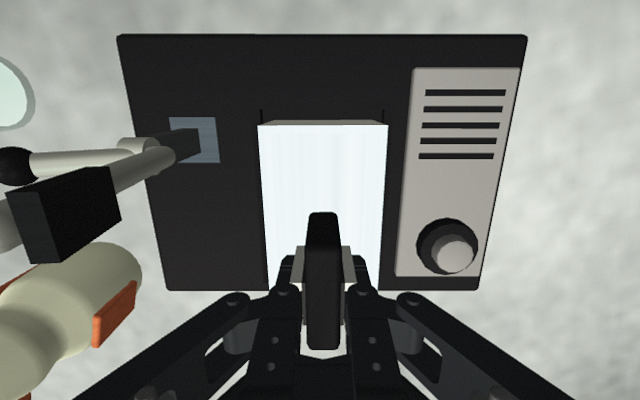

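View pics/c31.png

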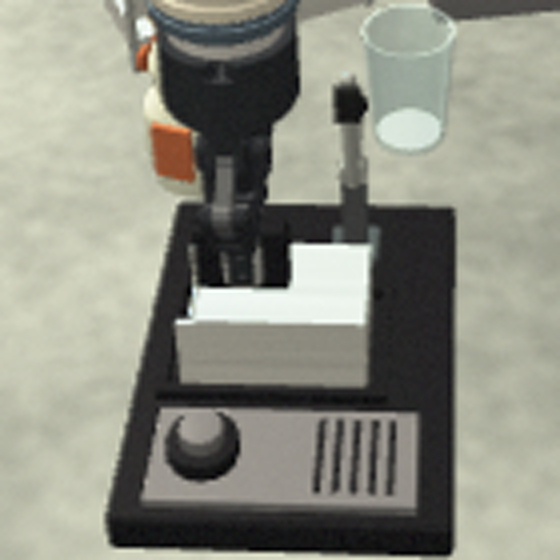

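Emit:
jog_arm(
  series=[
    [[0, 0, 1], [0, 0, 0], 255],
    [[0, 0, 1], [0, 0, 0], 255],
    [[0, 0, 0], [0, 0, 0], 255],
  ],
)

```text
t: 24.85
ee_pos: [0.4614, -0.2143, 0.0751]
ee_rot: [0.001, 0.99, -0.14, 0.0]
contact_force: [-3.4, 1.6, 4.9]
opening: 0.175
```

Emit:
jog_arm(
  series=[
    [[0, 0, 0], [0, 0, 0], 150],
    [[0, 0, 0], [0, 0, 0], 80],
    [[0, 0, 0], [0, 0, 0], 0],
    [[0, 0, 0], [0, 0, 0], 0],
    [[0, 0, 0], [0, 0, 0], 0],
    [[0, 0, 0], [0, 0, 0], 0],
    [[0, 0, -20], [0, 0, 0], 0],
    [[0, 0, -30], [0, 0, 0], 0],
    [[0, 0, -40], [0, 0, 0], 0],
    [[0, 0, -40], [0, 0, 0], 0],
    [[0, 0, -40], [0, 0, 0], 0],
    [[0, 0, -20], [0, 0, 0], 0],
    [[0, 0, 0], [0, 0, 0], 0],
  ],
)

```text
t: 26.15
ee_pos: [0.4621, -0.2143, 0.2678]
ee_rot: [0.002, 0.99, -0.14, 0.003]
contact_force: [-0.1, 0.3, 0.7]
opening: 1.004
```

Run:
```python
from h import *
o,im=snap('wrist','w24.png');cv2.imwrite('pics/c32.png',cv2.resize(im[40:230,180:440],None,fx=3,fy=3,interpolation=cv2.INTER_CUBIC))
import pickle; pickle.dump(o,open('o24.pkl','wb'))
s,im=snap('side','s24.png'); cv2.imwrite('pics/c33.png',cv2.resize(im[210:350,230:370],None,fx=4,fy=4,interpolation=cv2.INTER_CUBIC))
delta(bw(.042,.09,.29),Rt(YAW))
```

```text
t 26.25 pos [ 0.4612 -0.2138  0.2631] tool shift mm [ 57.4 -90.  -57.1] turn deg [0.06 0.06 0.12]
```

View pics/c32.png

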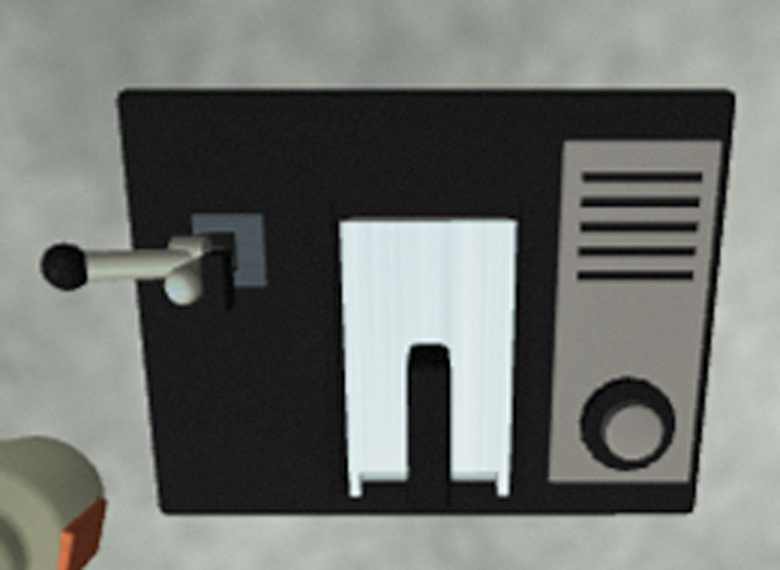

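View pics/c33.png

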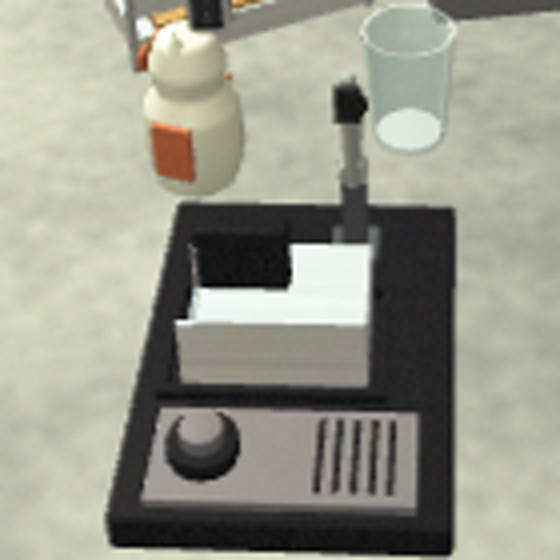

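Run:
```python
from h import *
import pickle; o=pickle.load(open('o24.pkl','rb'))
def tb(uv,z):
    uv=np.array(uv)/3+[180,40]
    p=onz('wrist',uv,.03+z,o)[:2]-BAY; return (np.array([p@X,p@Y])*1000).round(1)
for n,c,z in (('roofBL',(340,221),.052),('roofBR',(517,220),.052),('roofFL',(351,495),.052),('roofFR',(508,495),.052),('gBL',(409,365),.097),('gBR',(450,365),.097),('conBL',(120,91),0),('conBR',(735,91),0),('conFL',(161,514),0),('conFR',(691,514),0),('armend',(183,287),.066+.085),('ball',(65,267),.066+.02)): print(n,tb(c,z))
```

```text
roofBL [55.7 33.6]
roofBR [ 56.2 -33.1]
roofFL [-53.6  32.3]
roofFR [-53.6 -33. ]
gBL [9.6 7.1]
gBR [ 9.6 -7.1]
conBL [105.5 128. ]
conBR [ 106.  -127.1]
conFL [-81.5 128.7]
conFR [ -81.4 -126.8]
armend [41.5 68.1]
ball [ 41.5 125.7]
```

Emit:
jog_arm(
  series=[
    [[28, -33, 0], [0, 0, 0], 255],
    [[29, -33, 0], [0, 0, 0], 255],
    [[0, -34, 0], [0, 0, 0], 255],
    [[0, 0, 20], [0, 0, 0], 255],
    [[0, 0, 20], [0, 0, 0], 255],
    [[0, 0, 15], [0, 0, 0], 255],
    [[0, 0, 0], [0, 0, 0], 255],
    [[0, 0, 0], [0, 0, 0], 255],
  ],
  newtons=30,
)

```text
t: 27.05
ee_pos: [0.5431, -0.1336, 0.2077]
ee_rot: [0.0, 0.99, -0.14, -0.001]
contact_force: [0.3, 0.0, 0.2]
opening: -0.0
```

Run:
```python
from h import *
delta(bw(.042,.1,.115),Rt(YAW)); print(robot.get_obs()['opening'])
o,im=snap('wrist','w25.png')
s,im=snap('side','s25.png'); cv2.imwrite('pics/c34.png',cv2.resize(im[170:310,230:370],None,fx=4,fy=4,interpolation=cv2.INTER_CUBIC))
```

```text
t 27.05 pos [ 0.5431 -0.1336  0.2077] tool shift mm [ 1.2 -0.4 62.7] turn deg [0.06 0.15 0.1 ]
-0.0004309721706463619
```

View pics/w25.png

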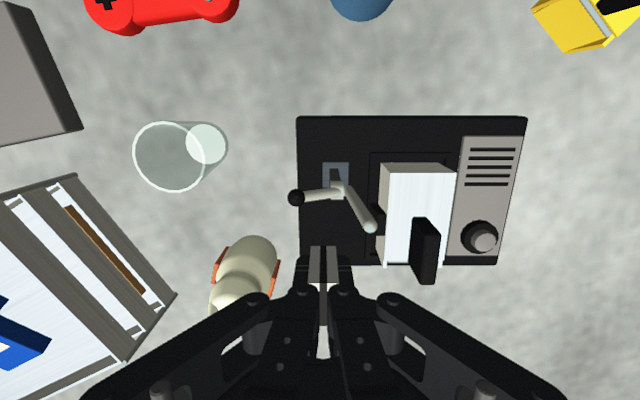

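View pics/c34.png

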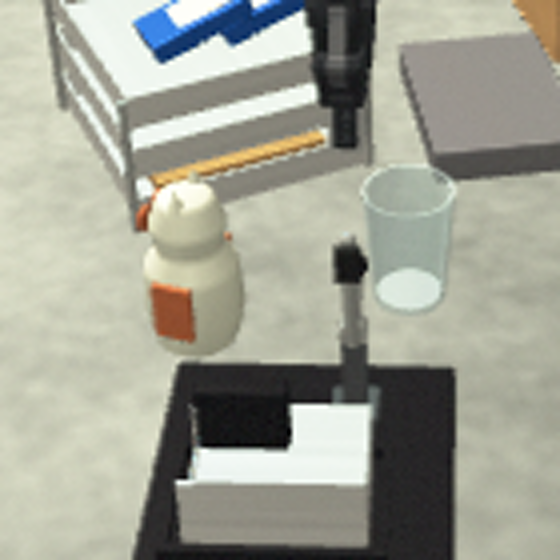

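Emit:
jog_arm(
  series=[
    [[0, 0, 20], [0, 0, 0], 255],
    [[0, 0, 20], [0, 0, 0], 255],
    [[0, 0, 20], [0, 0, 0], 255],
    [[0, 0, 4], [0, 0, 0], 255],
    [[0, 0, 0], [0, 0, 0], 255],
  ],
)

```text
t: 27.65
ee_pos: [0.5434, -0.1337, 0.1447]
ee_rot: [0.0, 0.99, -0.14, -0.001]
contact_force: [0.5, -0.2, 0.5]
opening: -0.002
```

Run:
```python
from h import *
delta(bw(.042,.1,.115),Rt(YAW)); print(robot.get_obs()['contact_force'])
o,im=snap('wrist','w26.png')
cv2.imwrite('pics/c35.png',cv2.resize(im[150:350,200:440],None,fx=2.8,fy=2.8))
```

```text
t 27.65 pos [ 0.5434 -0.1337  0.1447] tool shift mm [ 0.7 -0.3 -0.3] turn deg [0.06 0.06 0.11]
[ 0.45358151 -0.2066884   0.50430521]
```

View pics/c35.png

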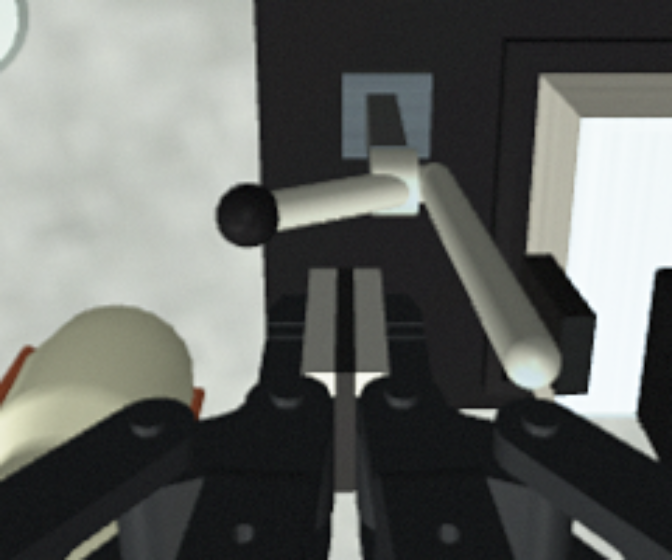

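Emit:
jog_arm(
  series=[
    [[0, 10, 0], [0, 0, 0], 255],
    [[0, 10, 0], [0, 0, 0], 255],
    [[0, 10, 0], [0, 0, 0], 255],
    [[0, 10, 0], [0, 0, 0], 255],
    [[0, 10, 0], [0, 0, 0], 255],
    [[0, 8, 0], [0, 0, 0], 255],
    [[0, 0, 0], [0, 0, 0], 255],
  ],
)

```text
t: 28.4
ee_pos: [0.5269, -0.1908, 0.1445]
ee_rot: [0.001, 0.99, -0.141, -0.001]
contact_force: [-0.4, -0.3, 0.3]
opening: -0.004
```

Run:
```python
from h import *
delta(bw(.042,.042,.115),Rt(YAW)); print(robot.get_obs()['contact_force'])
o,im=snap('wrist','w27.png')
cv2.imwrite('pics/c36.png',cv2.resize(im[150:350,200:440],None,fx=2.8,fy=2.8))
```

```text
t 28.4 pos [ 0.5269 -0.1908  0.1445] tool shift mm [ 0.6 -1.7 -0.5] turn deg [0.11 0.05 0.02]
[-0.43946111 -0.32319702  0.26866233]
```

View pics/c36.png

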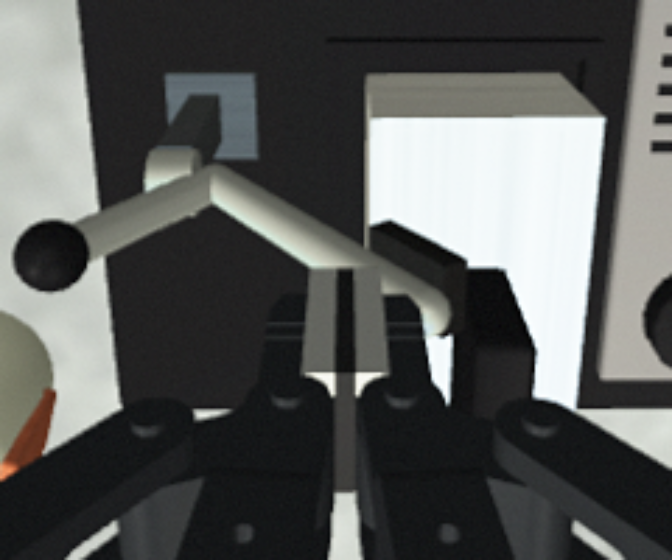

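Emit:
jog_arm(
  series=[
    [[0, -2, -8], [0, 0, 0], 255],
    [[0, 0, -8], [0, 0, 0], 255],
    [[0, 15, 0], [0, 0, 0], 255],
    [[0, 17, 0], [0, 0, 0], 255],
    [[0, 0, 8], [0, 0, 0], 255],
    [[0, 0, 10], [0, 0, 0], 255],
    [[0, 2, 10], [0, 0, 0], 255],
    [[0, 4, 10], [0, 0, 0], 255],
    [[0, 4, 10], [0, 0, 0], 255],
    [[0, 2, 6], [0, 0, 0], 255],
    [[0, 0, 0], [0, 0, 0], 255],
  ],
)

```text
t: 29.55
ee_pos: [0.5126, -0.2432, 0.1117]
ee_rot: [0.013, 0.989, -0.145, 0.001]
contact_force: [-17.6, -38.0, 20.0]
opening: 0.001
```

Run:
```python
from h import *
delta(bw(.042,.0,.055),Rt(YAW)); print(robot.get_obs()['contact_force'])
o,im=snap('wrist','w28.png')
cv2.imwrite('pics/c37.png',cv2.resize(im[150:350,200:440],None,fx=2.8,fy=2.8))
s,im=snap('side','s28.png'); cv2.imwrite('pics/c38.png',cv2.resize(im[190:330,230:370],None,fx=4,fy=4,interpolation=cv2.INTER_CUBIC))
```

```text
t 29.55 pos [ 0.5126 -0.2432  0.1117] tool shift mm [ -0.5 -14.7  26.3] turn deg [ 1.46 -0.33 -0.49]
[-17.58872201 -38.02715355  19.9713406 ]
```

View pics/c37.png

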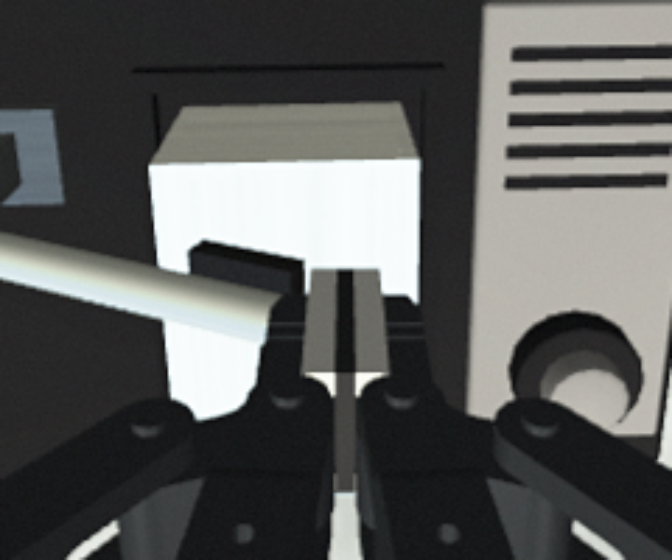

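View pics/c38.png

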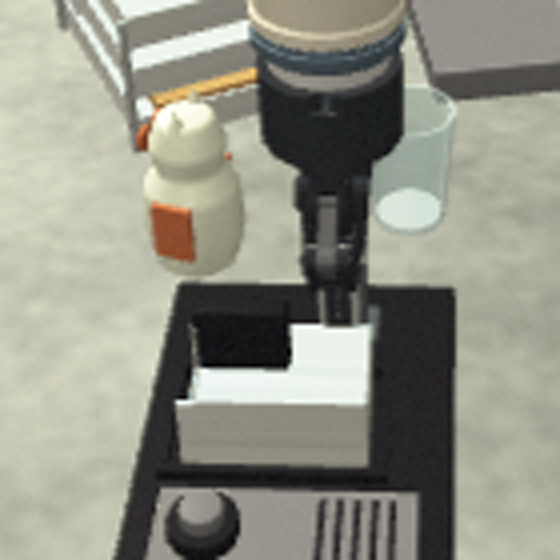

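Emit:
jog_arm(
  series=[
    [[0, 8, 0], [0, 0, 0], 255],
    [[0, 0, -15], [0, 0, 0], 255],
    [[0, 0, -20], [0, 0, 0], 255],
    [[0, 0, -10], [0, 0, 0], 255],
    [[0, 0, 0], [0, 0, 0], 255],
  ],
)

```text
t: 30.15
ee_pos: [0.5141, -0.2375, 0.1525]
ee_rot: [0.001, 0.99, -0.14, 0.0]
contact_force: [-0.5, -0.5, 0.4]
opening: -0.001
```

Run:
```python
from h import *
delta(bw(.042,.016,.1),Rt(YAW)); print(robot.get_obs()['contact_force'])
o,im=snap('wrist','w29.png')
cv2.imwrite('pics/c39.png',cv2.resize(im[100:350,160:440],None,fx=2.4,fy=2.4))
```

```text
t 30.15 pos [ 0.5141 -0.2375  0.1525] tool shift mm [ -0.  -24.1  22.4] turn deg [ 0.08 -0.06  0.13]
[-0.49879605 -0.46549782  0.42363444]
```

View pics/c39.png

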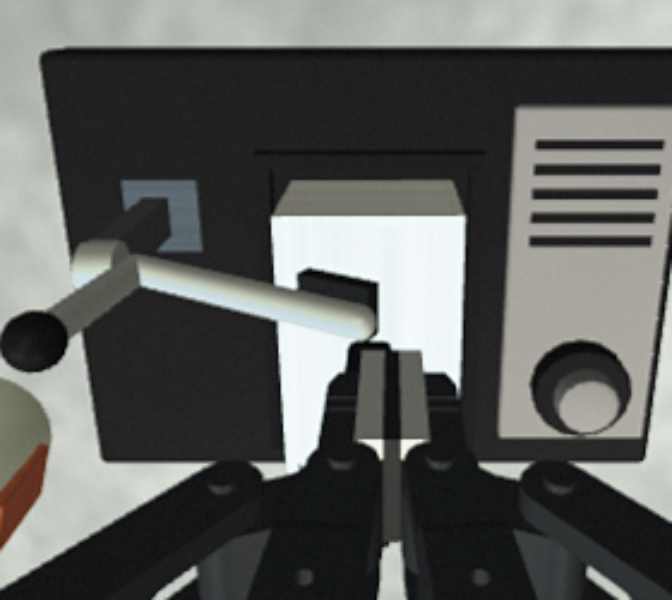

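Run:
```python
from h import *
o=robot.get_obs()
for n,uv in (('armend',(355/2.4+160,320/2.4+100)),('ball',(35/2.4+160,340/2.4+100))):
    p,d=ray('wrist',uv,o); s=(.042-(p[:2]-BAY)@X)/(d[:2]@X); P=p+s*d; q=P[:2]-BAY
    print(n,'bay y',(q@Y*1e3).round(1),'pivot y,z',((q@Y-.075)*1e3).round(1),((P[2]-.096)*1e3).round(1))
```

```text
armend bay y 2.9 pivot y,z -72.1 39.7
ball bay y 84.4 pivot y,z 9.4 51.9
```

Emit:
jog_arm(
  series=[
    [[0, -12, 0], [0, 0, 0], 255],
    [[0, -10, 0], [0, 0, 0], 255],
    [[0, 0, 10], [0, 0, 0], 255],
    [[0, 0, 10], [0, 0, 0], 255],
    [[0, 0, 10], [0, 0, 0], 255],
    [[0, 0, 10], [0, 0, 0], 255],
    [[0, 0, 0], [0, 0, 0], 255],
  ],
)

```text
t: 30.9
ee_pos: [0.5187, -0.2161, 0.1091]
ee_rot: [-0.0, 0.99, -0.14, -0.002]
contact_force: [-0.7, 0.2, 0.0]
opening: -0.003
```

Run:
```python
from h import *
delta(bw(.042,.002,.07),Rt(YAW)); print(robot.get_obs()['contact_force'])
o,im=snap('wrist','w30.png')
cv2.imwrite('pics/c40.png',cv2.resize(im[100:350,160:440],None,fx=2.4,fy=2.4))
```

```text
t 30.9 pos [ 0.5187 -0.2161  0.1091] tool shift mm [ 1.5 11.7  9.1] turn deg [0.03 0.24 0.1 ]
[-0.66958355  0.22837535  0.03198208]
```

View pics/c40.png

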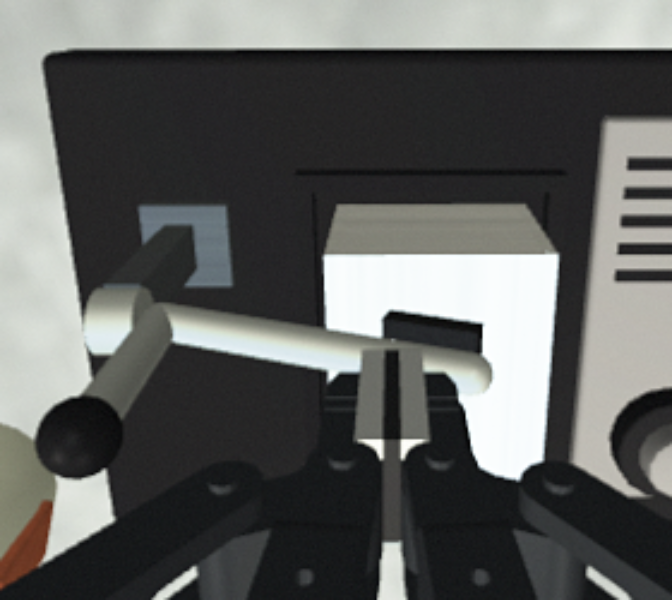

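Emit:
jog_arm(
  series=[
    [[0, 5, -4], [0, 0, 0], 255],
    [[0, 4, 0], [0, 0, 0], 255],
    [[0, 0, 8], [0, 0, 0], 255],
    [[0, 0, 8], [0, 0, 0], 255],
    [[0, 0, 6], [0, 0, 0], 255],
    [[0, 0, 2], [0, 0, 0], 255],
    [[0, 0, 0], [0, 0, 0], 255],
  ],
)

```text
t: 31.65
ee_pos: [0.5167, -0.2245, 0.0905]
ee_rot: [0.0, 0.99, -0.14, -0.001]
contact_force: [-0.0, 0.2, 0.2]
opening: 0.003
```

Run:
```python
from h import *
delta(bw(.042,.004,.055),Rt(YAW)); print(robot.get_obs()['contact_force'])
o,im=snap('wrist','w31.png')
cv2.imwrite('pics/c41.png',cv2.resize(im[100:350,160:440],None,fx=2.4,fy=2.4))
```

```text
t 31.65 pos [ 0.5167 -0.2245  0.0905] tool shift mm [1.1 1.1 5.5] turn deg [0.04 0.15 0.13]
[-0.04054588  0.18967118  0.15204585]
```

View pics/c41.png

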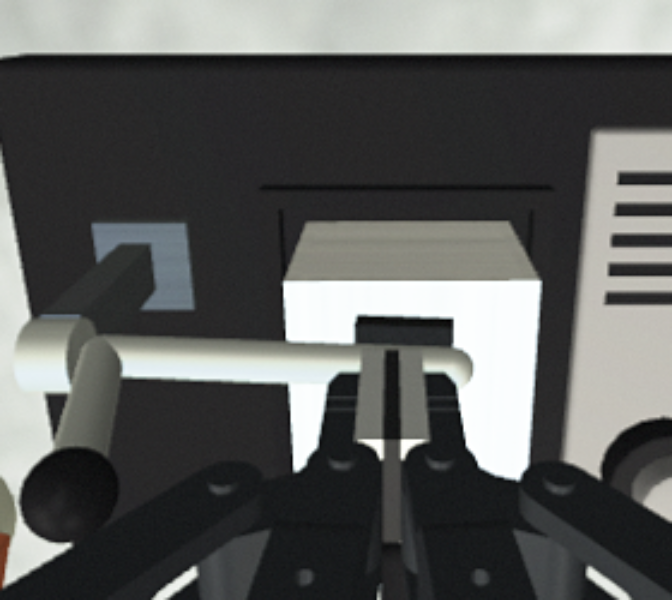

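Nearly level. Press down in small steps until the stop shows in the force.

Emit:
jog_arm(
  series=[
    [[0, 0, 2], [0, 0, 0], 255],
    [[0, 0, 2], [0, 0, 0], 255],
    [[0, 0, 0], [0, 0, 0], 255],
  ],
)

```text
t: 32.0
ee_pos: [0.5171, -0.225, 0.0874]
ee_rot: [0.001, 0.99, -0.14, -0.001]
contact_force: [0.0, -0.1, 0.8]
opening: -0.001
```

Emit:
jog_arm(
  series=[
    [[0, 0, 1], [0, 0, 0], 255],
    [[0, 0, 1], [0, 0, 0], 255],
    [[0, 0, 0], [0, 0, 0], 255],
  ],
)

```text
t: 32.3
ee_pos: [0.5171, -0.225, 0.0854]
ee_rot: [0.001, 0.99, -0.14, -0.001]
contact_force: [-0.2, -1.2, 2.3]
opening: 0.003
```

Emit:
jog_arm(
  series=[
    [[0, 0, 1], [0, 0, 0], 255],
    [[0, 0, 1], [0, 0, 0], 255],
    [[0, 0, 0], [0, 0, 0], 255],
  ],
)

```text
t: 32.6
ee_pos: [0.5171, -0.225, 0.0839]
ee_rot: [0.001, 0.99, -0.14, -0.0]
contact_force: [-1.7, -0.7, 3.1]
opening: 0.006
```

Emit:
jog_arm(
  series=[
    [[0, 0, 1], [0, 0, 0], 255],
    [[0, 0, 1], [0, 0, 0], 255],
    [[0, 0, 0], [0, 0, 0], 255],
  ],
)

```text
t: 32.9
ee_pos: [0.5173, -0.2251, 0.0836]
ee_rot: [0.001, 0.99, -0.14, 0.0]
contact_force: [-4.2, 1.3, 11.2]
opening: -0.001
```

Emit:
jog_arm(
  series=[
    [[0, 0, -10], [0, 0, 0], 255],
    [[0, 0, -25], [0, 0, 0], 255],
    [[0, 0, -40], [0, 0, 0], 255],
    [[0, 0, -45], [0, 0, 0], 255],
    [[0, 0, -45], [0, 0, 0], 255],
    [[-15, 0, -20], [0, 0, 0], 255],
    [[-25, 0, 0], [0, 0, 0], 255],
    [[0, 0, 0], [0, 0, 0], 255],
    [[0, 0, 0], [0, 0, 0], 255],
  ],
)

```text
t: 33.8
ee_pos: [0.4789, -0.2135, 0.2663]
ee_rot: [0.0, 0.99, -0.14, -0.0]
contact_force: [0.2, 0.5, 0.1]
opening: -0.002
```

Run:
```python
from h import *
o,im=snap('wrist','w32.png');cv2.imwrite('pics/c42.png',cv2.resize(im[40:230,180:440],None,fx=3,fy=3,interpolation=cv2.INTER_CUBIC))
s,im=snap('side','s32.png'); cv2.imwrite('pics/c43.png',cv2.resize(im[130:350,230:400],None,fx=2.7,fy=2.7,interpolation=cv2.INTER_CUBIC))
c,t=snap('top','t32.png'); cv2.imwrite('pics/c44.png',cv2.resize(t[180:290,190:350],None,fx=4,fy=4,interpolation=cv2.INTER_CUBIC))
for n,uv in (('armend',(0,0)),): print(o['ee_pos'],o['contact_force'])
```

```text
[ 0.4789324  -0.21349776  0.26630447] [0.21465249 0.45762037 0.14836308]
```

View pics/c42.png

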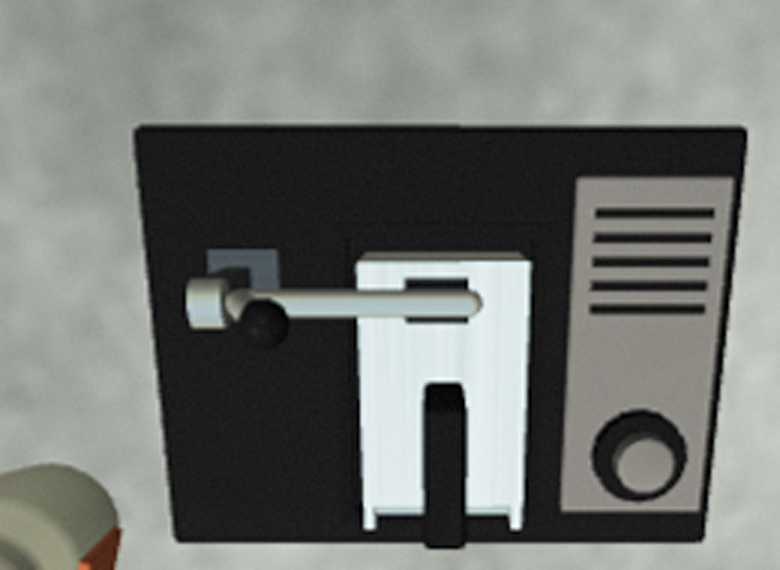

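View pics/c43.png

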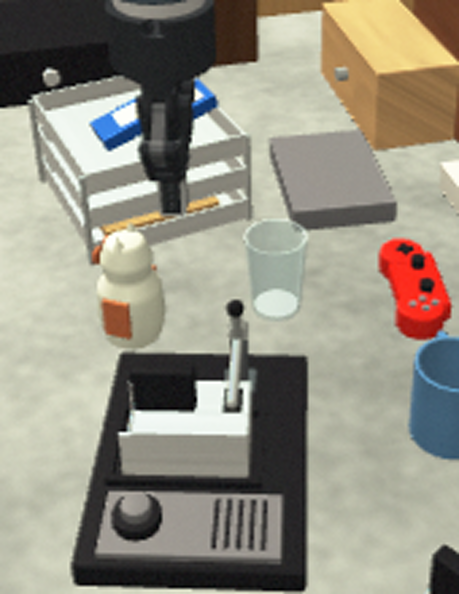

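View pics/c44.png

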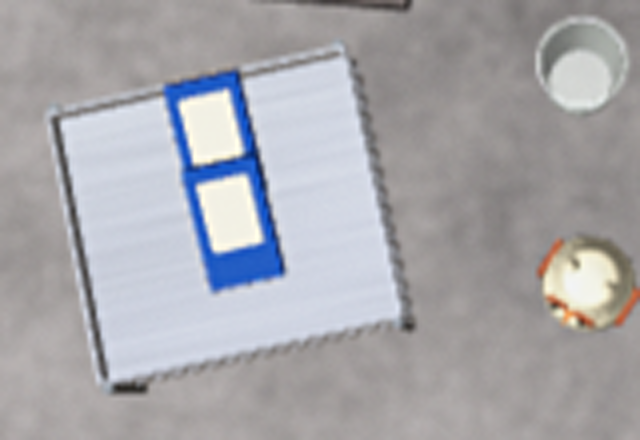

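Run:
```python
from h import *
o=robot.get_obs()
for n,uv in (('armend',(472/3+180,303/3+40)),('ball',(266/3+180,323/3+40))):
    p,d=ray('wrist',uv,o); s=(.042-(p[:2]-BAY)@X)/(d[:2]@X); P=p+s*d; q=P[:2]-BAY
    print(n,'pivot y,z',((q@Y-.075)*1e3).round(1),((P[2]-.096)*1e3).round(1))
def tb(uv,z):
    uv=np.array(uv)/3+[180,40]
    p=onz('wrist',uv,.03+z,o)[:2]-BAY; return (np.array([p@X,p@Y])*1000).round(1)
for c in ((357,262),(531,262),(364,530),(522,530)): print(tb(c,.052))
# bystanders: compare first/last top
a=cv2.imread('pics/top0.png');b=cv2.imread('pics/t32.png')
d=cv2.absdiff(a,b).max(2)
for n,(x0,y0,x1,y1) in dict(owl=(322,235,352,265),tumbler=(322,182,350,212),ctrl=(315,135,370,168),mug=(380,145,425,178),case=(230,133,298,185),jar=(152,202,186,232),button=(425,250,445,270)).items(): print(n,(d[y0:y1,x0:x1]>40).sum())
for l,z in (('a',.122),('b',.125)):
    for uv in (((208,127) if l=='a' else (235,225)),):
        p=onz('top',np.array(uv)/4+[190,180],z)[:2]-TC; print(l,(p@TX*1e3).round(),(p@TYv*1e3).round())
```

```text
armend pivot y,z -85.1 -0.4
ball pivot y,z -17.5 48.6
[55.5 33.1]
[ 55.6 -32.8]
[-53.9  32.9]
[-53.8 -33.4]
owl 0
tumbler 0
ctrl 0
mug 0
case 0
jar 0
button 0
a 66.0 2.0
b -8.0 -3.0
```

Run:
```python
from rig import robot
print(robot.hand_in(), robot.get_obs()['t'])
```

```text
the job is handed in; nothing more can be done
the job is handed in; nothing more can be done
```

The job is handed in, and as far as my last pictures show, every end condition is met; no verdict was reported. The clock stood at about 34 s of the 69 s when I handed in.

I swung the lever up, tipped the caddy about 38° over the top tray with its mouth about 33 mm above the floor, and both cartridges slid out. I then set the empty caddy back in its bay and pressed the lever down to its stop.

**What the last checks showed:**
- **Lever:** it is down. The arm end is level with the pivot, and the handle ball is within 2 mm of its "down" position.
- **Caddy:** it is within about 1 mm of the bay centre and square to it. The flap looks shut, though I did not measure its angle.
- **Bystanders and reset button:** the before and after top pictures show no change around any of them.
- **Cartridges:** their centres are at about x = +62 to +66 mm and −8 mm in the tray frame, both near y = 0. I estimate they are 20–27 mm above the floor. The lower one's rear end rests on the tray's back rim, and the other lies partly on top of it. Both centres are inside the limits, so I did not nudge them.

**What went wrong or disagreed:**
- **Fingertip position:** in two camera views the fingertips stood about 17 mm behind the reported TCP, not ahead of it. My first lever push therefore passed over the ball without touching it, and I corrected for this afterwards.
- **Sideways pushes on the lever:** the closed fingers twice slipped beside the lever. They pressed on it with about 34 N while I was raising it and about 46 N in total while I was lowering it. I backed off both times. The 46 N is above the 40 N limit given for the arm and gripper body, but only the fingers were touching.

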